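# Load the tube rocker and lock its hold-down

### The job

Get the rocker ready for its run: lay the two loose capped tubes in the two empty V-holders, each cradled in the notches of both rails, midway between them, with its cap on the same side as those of the tubes already there; they are glass, so set them down, do not drop them. Then lower the hold-down's T-foot into the slot midway along the holders and give it a quarter turn, so that it is locked upright with its bar squarely across over all four tubes. Let go, and leave the bottle, the tip rack and the gel tank where they stand.

Things in the scene. Friction and masses are not known exactly. Their poses are not given: they have to be found in the camera images.
- rocker: platform rocker, fixed, parked level: white housing, aluminium platform 180 mm (x) by 220 mm (y), its top 100 mm above the bench. Origin: centre of its underside, on the bench. x points away from its control panel side. A T-slot profile 36 mm wide, 18 mm high runs along x over the platform at y = 0, with two V-holders on either side. Turned by up to 0.35 rad
- slot (a point): middle of the T-slot's mouth, on top of the profile, 118 mm above the bench; axes as the rocker's. The slot runs along x for 176 mm, open upward: mouth 14 mm wide (y), lips 5 mm thick, below them a channel 32 mm wide and 10 mm high
- holder_1_seat (a point): where the middle of a tube's axis lies when cradled in this V-holder: midway between its two rails, 144 mm above the bench; axes as the rocker's. Dark red rails at x -30 and 30 mm, 6 mm thick, 30 mm wide, tops level with this point, each with a 90 degree V-notch 22.6 mm wide; the tube lies along x. The four are at y -75, -33, 33, 75 mm of the rocker, which one where varies; two start empty
- holder_2_seat (a point): where the middle of a tube's axis lies when cradled in this V-holder: midway between its two rails, 144 mm above the bench; axes as the rocker's. Dark red rails at x -30 and 30 mm, 6 mm thick, 30 mm wide, tops level with this point, each with a 90 degree V-notch 22.6 mm wide; the tube lies along x. The four are at y -75, -33, 33, 75 mm of the rocker, which one where varies; two start empty
- holder_3_seat (a point): where the middle of a tube's axis lies when cradled in this V-holder: midway between its two rails, 144 mm above the bench; axes as the rocker's. Dark red rails at x -30 and 30 mm, 6 mm thick, 30 mm wide, tops level with this point, each with a 90 degree V-notch 22.6 mm wide; the tube lies along x. The four are at y -75, -33, 33, 75 mm of the rocker, which one where varies; two start empty
- holder_4_seat (a point): where the middle of a tube's axis lies when cradled in this V-holder: midway between its two rails, 144 mm above the bench; axes as the rocker's. Dark red rails at x -30 and 30 mm, 6 mm thick, 30 mm wide, tops level with this point, each with a 90 degree V-notch 22.6 mm wide; the tube lies along x. The four are at y -75, -33, 33, 75 mm of the rocker, which one where varies; two start empty
- tube_a: amber glass tube, blue screw cap, 150 mm long, 16 mm diameter, 40 g. Origin on its axis at mid-length; x points along it to the cap. The cap, x 51 to 75 mm, is a hexagon 16 mm across flats, so it does not roll on a flat; round other end, white band. Starts loose on the bench, axis 8 mm above it, cap roughly towards the robot
- tube_b: amber glass tube, blue screw cap, 150 mm long, 16 mm diameter, 40 g. Origin on its axis at mid-length; x points along it to the cap. The cap, x 51 to 75 mm, is a hexagon 16 mm across flats, so it does not roll on a flat; round other end, white band. Starts loose on the bench, axis 8 mm above it, cap roughly to the robot's left
- tube_c: amber glass tube, blue screw cap, 150 mm long, 16 mm diameter, 40 g. Origin on its axis at mid-length; x points along it to the cap. The cap, x 51 to 75 mm, is a hexagon 16 mm across flats, so it does not roll on a flat; round other end, white band. Starts cradled in one of the V-holders, cap on the control panel side (the rocker's -x)
- tube_d: amber glass tube, blue screw cap, 150 mm long, 16 mm diameter, 40 g. Origin on its axis at mid-length; x points along it to the cap. The cap, x 51 to 75 mm, is a hexagon 16 mm across flats, so it does not roll on a flat; round other end, white band. Starts cradled in one of the V-holders, cap on the control panel side (the rocker's -x)
- tube_a_cap (a point): centre of the end face of tube_a's cap, on the axis
- tube_b_cap (a point): centre of the end face of tube_b's cap, on the axis
- tube_c_cap (a point): centre of the end face of tube_c's cap, on the axis
- tube_d_cap (a point): centre of the end face of tube_d's cap, on the axis
- hold_down: hold-down, 120 g: steel T-foot on a 9 mm post, collar (26 mm diameter), grey bar, black handle. Origin: centre of the collar's underside, which rests on the T-slot profile when in place; z up the post. Bar 166 mm long (x), 14 mm wide, z 37 to 45 mm. Starts upright with its bar bridging the tray's short walls, foot hanging inside, free to lift straight up
- foot (a point): centre of the hold-down's T-foot, 10 mm below its origin. Foot 24 mm long (x, parallel to the bar), 10 mm wide, 6 mm high: it passes the slot's mouth only with the bar along the slot. Once down, a quarter turn in place, either way, puts it under both lips (2 mm play) and the bar over the four tubes, 3 mm above them
- handle (a point): point to grip on the hold-down's handle, 66 mm above its origin; axes as the hold-down's. The handle is 30 mm (x) by 12 mm (y) and stands from the bar's top (21 mm below this point) to 13 mm above this point
- tray: white open accessory tray, fixed, 110 mm (x) by 80 mm (y), 62 mm high, wall 3 mm; origin at the centre of its underside. The hold-down starts on its two short walls, bar along x
- bottle: reagent bottle with a blue cap, 54 mm in diameter, 165 mm high with its cap, standing between the loose tubes and the rocker; origin at the centre of its underside; to be left alone
- tip_rack: white and yellow pipette tip rack, 120 x 84 mm, 44 mm high; origin at the centre of its underside; to be left alone
- gel_tank: open dark red acrylic gel tank, 105 mm (x) by 200 mm (y), 67 mm high; origin at the centre of its underside; to be left alone
There are look-alikes about, which are no part of the job. Leave any purple look-alike of the tube_a alone.

How it is judged:
By the outcome, as a careful person would: the job done as asked, in the order asked, and still so for the second after the job is handed in, with the robot touching nothing.
It also fails if it takes over 70 s, if anything falls off the work surface, if the arm or the gripper's body presses on something with over 40 N, if the wrist force passes 120 N, or if a joint passes its speed limit or range.

### The arm

A 7-joint arm with a two-finger parallel gripper is mounted at the origin on the work surface. World frame = base frame: x ahead of the robot, y to its left, z up, the work surface at z = 0. Lengths are in m, angles in rad, forces in N, time in s.
With the tool pointing down it reaches from about 0.425 to 0.95 m from the base axis. Payload 4.7 kg.
Tool frame: the origin (TCP) lies midway between the tips of the shut fingers; the grasp point (between the pads) lies 19 mm behind it; x points along the fingers, y is the direction in which the jaws open and shut, and the axes are right-handed (so a half turn about x gives the same grasp; the last joint's range is limited). The gripper opens to 85 mm and grips with 20 to 120 N. Pads are 22 mm wide; open, the fingers measure 114 mm over their backs; the gripper's body (76 mm by 85 mm) begins 54 mm behind the grasp point. The pads swing forward as they close: fully open they stand 13 mm farther back than shut.
Start: joints at [1.246, 0.469, -0.049, 1.532, 0.024, 1.141, -0.082], TCP at [0.197, -0.646, 0.231] pointing down, gripper open.
Joint ranges: [-2.59, 2.59], [-0.33, 1.99], [-1.39, 1.29], [0.1, 2.45], [-1.04, 4.18], [0.21, 1.99], [-2.66, 2.66]. Speed limits (rad/s): [2.57, 2.57, 3.14, 3.14, 3.14, 3.14, 3.14].

### API

Orientations are given as a unit quaternion [x, y, z, w].
In Python, from station import * gives the robot as it stands.
- The arm moves only by the shell command python3 -m creep 'ROWS' [OPENING] [FORCE]. ROWS is JSON, a list of rows, each a list of 6 numbers: the shift along the tool's x, y, z in cm, then the turn, a rotation vector about the tool's x, y, z in rad. A call has 1 to 12 rows; each row shifts and turns the commanded pose from where the row before left it, along the tool's axes as they then stand; what a row does not reach is not made up. A row lasts 1/10 s, in which the tool goes at most 50 mm and 8.59 degrees, less where a joint would pass 70% of its speed; a pose out of reach is approached as far as the arm can. A call with a gripper value outside its range is refused whole. OPENING is the opening, from 0 (shut) to 1 (fully open), set as the call begins (- or left out, the last holds). The fingers move at their own pace and stop on an object; FORCE is the grip in N (left out, the last holds). Time passes only in rows, so rows that do not move let the fingers close. It gives the time, the measured TCP pose, the force and the opening at its end, in the units of the state.
- state(): the state, without advancing time (a new reading comes with each control period).
- read_camera(name): name is "scene" or "top" or "wrist"; returns the picture (400x640x3 uint8, blue, green, red); there is no depth.
- get_calibration(name): a dict with "camera_matrix" (3x3 intrinsics, pixels), "world_from_camera" (4x4, takes a point from camera to world coordinates); the wrist camera has in their place "T_tool_cam" (4x4, takes a point from camera to tool coordinates, whose origin is the TCP and whose axes are the tool frame's). Camera axes: x right, y up, looking along -z (the intrinsics and any distortion apply to the point x, -y, -z); pixel columns grow to the right and rows downward; lengths in m; the calibration is good to about 2 mm. The wrist camera is an equidistant fisheye: a pixel r from the principal point sees the ray r / f radians off the axis. A picture is of the moment at which its call begins: read the wrist's pose just before it. get_calibration takes no time and is no camera call.
- sign_off(): hands the job in, once; it reports no verdict.
The state is a dict: "time_s": time; "q": joint angles; "qvel": joint speeds; "joint_torque": joint torques, N m; "tool_pos": TCP position; "tool_rot": TCP orientation; "force": force on the tool from outside, world axes, zero at the start; "wrist_torque": the same for the moment, N m; "grip_width": finger opening in m.
Only numpy, scipy, OpenCV 4.12 (cv2) and the standard library are available. Lean on these libraries where they do the work, as an engineer would, in place of code of your own. Each camera call takes 0.05 s, during which the arm holds its last target.

## Working session

There is one attempt and no reset: what is moved stays moved. The work goes in short steps, Python scripts to look and compute and a shell command to move; the robot and the scene stay as the last step left them, time stands still between calls to the robot, and variables do not carry over. Pictures are saved under pics/ and viewed, and the job is handed in when it is done.

```bash
mkdir -p pics; ls; python3 - <<'E'
from station import *
import cv2,numpy as np
s=state();print(s)
for n in ["scene","top","wrist"]:
    c=get_calibration(n);print(n,{k:(np.round(v,4).tolist() if not isinstance(v,str) else v) for k,v in c.items()})
    cv2.imwrite(f"pics/{n}0.png",read_camera(n))
E
```

```text
pics
{'time_s': 0.0, 'q': array([ 1.24607601,  0.4694693 , -0.04864623,  1.5337057 ,  0.02410223,
        1.14098359, -0.08233342]), 'qvel': array([-0.00015849,  0.00015654,  0.00173817,  0.00088081, -0.00184997,
        0.00094868, -0.00093977]), 'joint_torque': array([-4.44147827e-04, -5.10310435e+01, -4.61035164e-02, -2.37711525e+01,
        1.08018503e-02,  7.53082393e-03,  1.39808907e-05]), 'tool_pos': array([ 0.19664698, -0.64510597,  0.23023781]), 'tool_rot': array([-0.69926222, -0.1049126 ,  0.69950447, -0.10353356]), 'force': array([-0.45051606,  0.14986703, -0.54735202]), 'wrist_torque': array([ 0.01678315,  0.00226898, -0.01067178]), 'grip_width': 0.08509846265622183}
scene {'camera_matrix': [[388.6083, 0.0, 319.8112], [0.0, 388.6083, 199.0135], [0.0, 0.0, 1.0]], 'world_from_camera': [[-0.5315, -0.6487, 0.5446, 1.0062], [0.8469, -0.397, 0.3536, 0.2839], [-0.0132, 0.6492, 0.7605, 0.7999], [0.0, 0.0, 0.0, 1.0]]}
top {'camera_matrix': [[382.8514, 0.0, 317.151], [0.0, 382.8514, 204.4971], [0.0, 0.0, 1.0]], 'world_from_camera': [[-0.0095, 0.9977, -0.0671, 0.467], [-0.9998, -0.0084, 0.0161, -0.0386], [0.0155, 0.0672, 0.9976, 0.9983], [0.0, 0.0, 0.0, 1.0]]}
wrist {'camera_matrix': [[309.7069, 0.0, 315.5411], [0.0, 309.7069, 204.8172], [0.0, 0.0, 1.0]], 'T_tool_cam': [[0.0, 0.2899, -0.957, -0.1421], [1.0, -0.0007, -0.0002, -0.0001], [-0.0007, -0.957, -0.2899, -0.0733], [0.0, 0.0, 0.0, 1.0]]}
```

View pics/scene0.png

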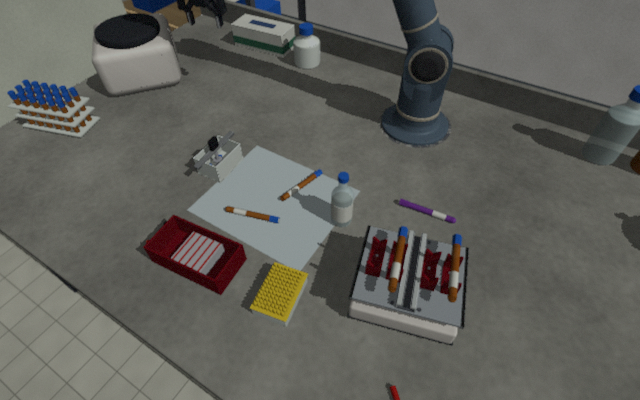

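View pics/top0.png

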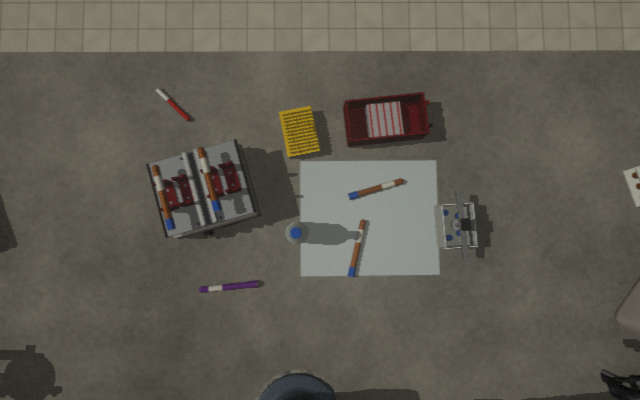

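View pics/wrist0.png

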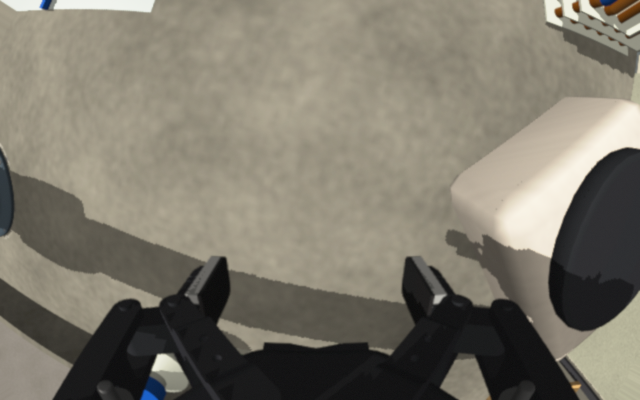

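The overview shows the rocker at upper left in the top view, with tubes in its outermost-left holder and the one just right of the slot. The loose tubes are at about (377,188) and (357,248), the hold-down is on the tray at about (460,225), and the purple decoy is at (230,287). Next I'll measure.

```bash
cat > h.py <<'E'
from station import *
import cv2,numpy as np
from scipy.spatial.transform import Rotation as R
def rays(name,px,st=None):
    c=get_calibration(name);K=c["camera_matrix"];px=np.atleast_2d(np.asarray(px,float))
    u=(px[:,0]-K[0,2])/K[0,0];v=(px[:,1]-K[1,2])/K[1,1]
    if name=="wrist":
        r=np.hypot(u,v)+1e-12;d=np.c_[np.sin(r)*u/r,-np.sin(r)*v/r,-np.cos(r)]
        T=np.eye(4);T[:3,:3]=R.from_quat(st["tool_rot"]).as_matrix();T[:3,3]=st["tool_pos"]
        T=T@c["T_tool_cam"]
    else:
        d=np.c_[u,-v,-np.ones(len(u))];T=np.array(c["world_from_camera"])
    return T[:3,3],d@T[:3,:3].T
def onz(name,px,z,st=None):
    o,d=rays(name,px,st);t=(z-o[2])/d[:,2];return o+t[:,None]*d
def tri(o1,d1,o2,d2):
    A=np.zeros((3,3));b=np.zeros(3)
    for o,d in((o1,d1),(o2,d2)):
        d=d/np.linalg.norm(d);P=np.eye(3)-np.outer(d,d);A+=P;b+=P@o
    p=np.linalg.solve(A,b);return p
def proj(name,P,st=None):
    c=get_calibration(name);K=c["camera_matrix"]
    if name=="wrist":
        T=np.eye(4);T[:3,:3]=R.from_quat(st["tool_rot"]).as_matrix();T[:3,3]=st["tool_pos"];T=T@c["T_tool_cam"]
    else: T=np.array(c["world_from_camera"])
    q=(np.atleast_2d(P)-T[:3,3])@T[:3,:3]
    x,y,z=q[:,0],-q[:,1],-q[:,2]
    if name=="wrist":
        r=np.hypot(x,y)+1e-12;th=np.arctan2(r,z);u,v=th*x/r,th*y/r
    else: u,v=x/z,y/z
    return np.c_[u*K[0,0]+K[0,2],v*K[1,1]+K[1,2]]
def blobs(m,amin=15):
    n,l,s,c=cv2.connectedComponentsWithStats(m.astype(np.uint8))
    return [(s[i][4],c[i],l==i) for i in range(1,n) if s[i][4]>=amin]
def masks(im):
    h=cv2.cvtColor(im,cv2.COLOR_BGR2HSV).astype(int);H,S,V=h[...,0],h[...,1],h[...,2]
    return dict(amber=(H>=5)&(H<=18)&(S>120)&(V>70),blue=(H>=103)&(H<=122)&(S>140)&(V>60),red=((H<5)|(H>174))&(S>120)&(V>35))
def crop(im,x0,y0,x1,y1,name,k=4):
    cv2.imwrite(f"pics/{name}.png",cv2.resize(im[y0:y1,x0:x1],None,fx=k,fy=k,interpolation=cv2.INTER_CUBIC))
E
python3 - <<'E'
from h import *
for n in("top","scene"):
    im=cv2.imread(f"pics/{n}0.png");m=masks(im)
    for k in m:
        for a,c,_ in blobs(m[k]): 
            print(n,k,a,np.round(c,1),np.round(onz(n,c,0.008)[0],3),np.round(onz(n,c,0.144)[0],3))
im=cv2.imread("pics/top0.png");crop(im,140,130,265,245,"rk",6);crop(im,430,185,490,265,"td",7)
im=cv2.imread("pics/scene0.png");crop(im,190,130,250,185,"tds",10);crop(im,340,220,480,345,"rks",5)
E
```

```text
top amber 43 [200.5 152.1] [0.673 0.248 0.008] [0.645 0.209 0.144]
top amber 40 [154.6 170.2] [0.626 0.366 0.008] [0.604 0.31  0.144]
top amber 121 [209.6 186.4] [0.583 0.224 0.008] [0.567 0.188 0.144]
top amber 32 [398.6 181.2] [ 0.593 -0.268  0.008] [ 0.575 -0.236  0.144]
top amber 92 [369.3 190.1] [ 0.57  -0.191  0.008] [ 0.556 -0.17   0.144]
top amber 122 [163.6 204.5] [0.537 0.341 0.008] [0.527 0.289 0.144]
top amber 28 [361.6 224.4] [ 0.481 -0.169  0.008] [ 0.479 -0.151  0.144]
top amber 99 [354.9 254.7] [ 0.403 -0.151  0.008] [ 0.412 -0.135  0.144]
top blue 27 [353.3 194.8] [ 0.558 -0.149  0.008] [ 0.546 -0.134  0.144]
top blue 53 [215.2 205.2] [0.534 0.209 0.008] [0.525 0.175 0.144]
top blue 51 [169.  223.6] [0.487 0.326 0.008] [0.485 0.276 0.144]
top blue 86 [295.4 232.5] [0.462 0.002 0.008] [ 0.462 -0.003  0.144]
top blue 40 [351.4 271.6] [ 0.36  -0.141  0.008] [ 0.375 -0.127  0.144]
top red 1261 [394.8 117.2] [ 0.763 -0.262  0.008] [ 0.722 -0.231  0.144]
top red 120 [177.8 109.1] [0.787 0.308 0.008] [0.743 0.261 0.144]
top red 19 [363.6 129.5] [ 0.73  -0.179  0.008] [ 0.69
[... 3783 characters left out ...]
0.52  0.173 0.144]
scene blue 58 [457.8 238.7] [0.371 0.272 0.008] [0.48  0.274 0.144]
scene red 3071 [194.3 253.3] [ 0.742 -0.251  0.008] [ 0.788 -0.159  0.144]
scene red 451 [375.4 257. ] [0.523 0.124 0.008] [0.606 0.152 0.144]
scene red 89 [391.4 257. ] [0.503 0.157 0.008] [0.59  0.178 0.144]
scene red 37 [404.3 252.3] [0.475 0.177 0.008] [0.567 0.195 0.144]
scene red 450 [429.2 270.3] [0.491 0.246 0.008] [0.579 0.252 0.144]
scene red 227 [445.5 275.3] [0.483 0.282 0.008] [0.573 0.283 0.144]
scene red 27 [400.6 273.5] [0.533 0.193 0.008] [0.614 0.209 0.144]
scene red 17 [387.5 275.4] [0.553 0.17  0.008] [0.631 0.189 0.144]
scene red 87 [394.3 392.7] [0.771 0.289 0.008] [0.811 0.288 0.144]
```

View pics/rk.png

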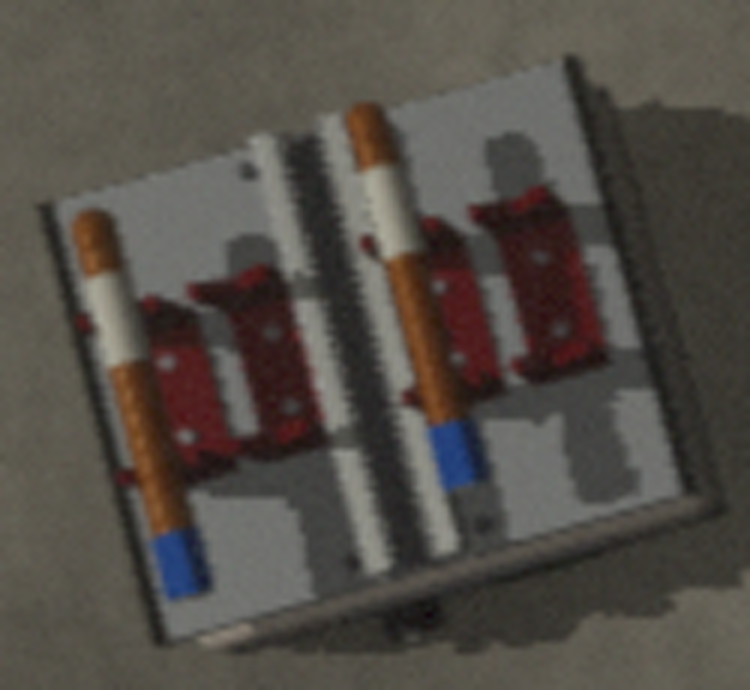

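View pics/td.png

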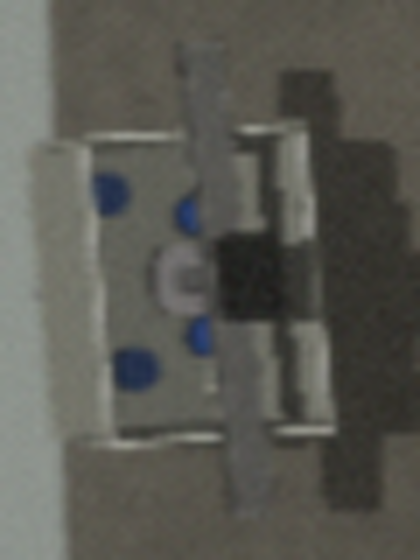

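View pics/tds.png

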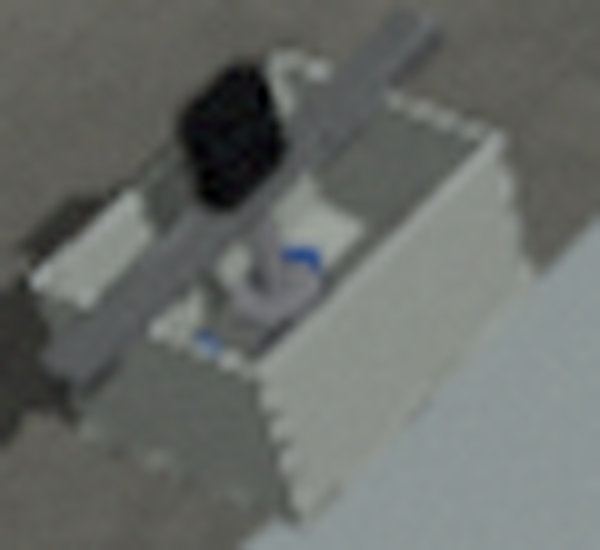

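View pics/rks.png

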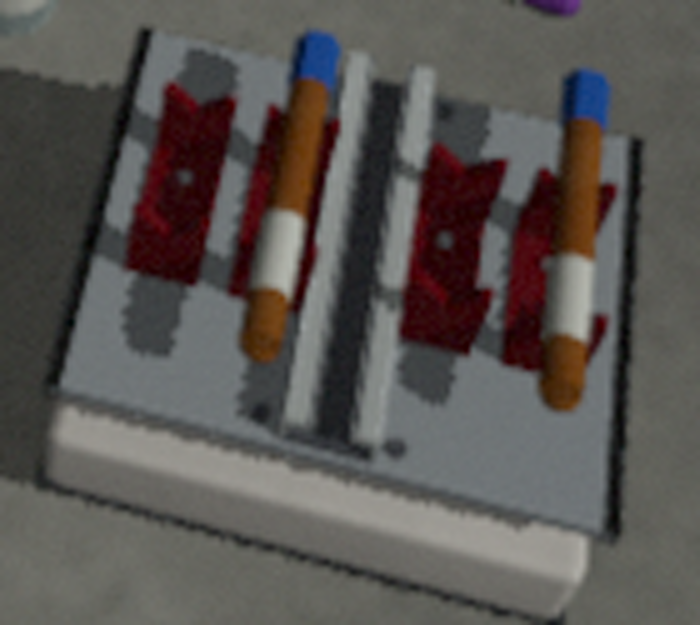

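The top and scene views agree to about 2 mm. The empty holders are at rocker y = +33 and -75. Next I'll fit the tubes, rocker and handle precisely.

```bash
cat > meas.py <<'E'
from h import *
def tubes(n,im,z_of):
    m=masks(im);out={}
    mm=m["amber"]|m["blue"]
    seeds=dict(a=(0.42,-.155,.008),b=(0.575,-.205,.008),c=(0.543,0.294,.144),d=(0.583,0.191,.144))
    for k,(x,y,z) in seeds.items():
        ys,xs=np.nonzero(mm);P=onz(n,np.c_[xs,ys],z)
        # amber/blue pixels within tube footprint
        u=dict(a=(.97,-.25),b=(.28,-.96),c=(.962,.273),d=(.962,.273))[k];u=np.array(u)/np.hypot(*u)
        r=P[:,:2]-np.array([x,y]);al=r@u;pe=r@np.array([-u[1],u[0]])
        s=(abs(al)<.095)&(abs(pe)<.022);Q=P[s][:,:2]
        for _ in range(3):
            c=Q.mean(0);w=np.linalg.svd(Q-c)[2][0] if 0 else np.linalg.eigh(np.cov((Q-c).T))[1][:,1]
            if w@u<0:w=-w
        t=(Q-c)@w;pp=(Q-c)@np.array([-w[1],w[0]])
        mid=c+w*(t.max()+t.min())/2
        out[k]=(mid,np.arctan2(w[1],w[0]),np.ptp(t),np.ptp(pp))
    return out
if __name__=="__main__":
    for n in("top","scene"):
        o=tubes(n,cv2.imread(f"pics/{n}0.png"),None)
        for k,v in o.items(): print(n,k,np.round(v[0],4),"yaw(band end)",round(v[1],4),"len,wid",np.round(v[2:],3))
        # rocker from c (y=75) and d (y=-33)
        yaw=(o['c'][1]+o['d'][1])/2;ey=np.array([-np.sin(yaw),np.cos(yaw)]);ex=np.array([np.cos(yaw),np.sin(yaw)])
        dd=o['c'][0]-o['d'][0];print(" dist along y (108):",dd@ey," along x (0):",dd@ex)
        ec=(o['c'][0]-.075*ey+o['d'][0]+.033*ey)/2;print(" rocker c",np.round(ec,4),"yaw",round(yaw,4))
        print(" yaw from c-d vector",np.arctan2(dd[1],dd[0])-np.pi/2)
        im=cv2.imread(f"pics/{n}0.png");g=im.max(2)
    # handle: dark mass
    P=[]
    for n,(x0,y0,x1,y1) in dict(top=(455,215,480,236),scene=(203,132,225,156)).items():
        im=cv2.imread(f"pics/{n}0.png")[y0:y1,x0:x1];
        for a,c,_ in blobs(im.max(2)<38,8): print(n,"dark",a,c+[x0,y0]); 
    s=state();M=R.from_quat(s["tool_rot"]).as_matrix();print("tool axes cols",np.round(M,3).tolist())
E
python3 meas.py
```

```text
top a [ 0.4207 -0.1549] yaw(band end) -0.2327 len,wid [0.144 0.013]
top b [ 0.5754 -0.2086] yaw(band end) -1.288 len,wid [0.143 0.011]
top c [0.5444 0.2935] yaw(band end) 0.2759 len,wid [0.147 0.012]
top d [0.5849 0.1922] yaw(band end) 0.2723 len,wid [0.147 0.013]
 dist along y (108): 0.10847928094359512  along x (0): -0.011564315843501162
 rocker c [0.5703 0.2227] yaw 0.2741
 yaw from c-d vector 0.3803130670700088
scene a [ 0.4203 -0.1564] yaw(band end) -0.2304 len,wid [0.151 0.019]
scene b [ 0.5754 -0.2093] yaw(band end) -1.2923 len,wid [0.147 0.018]
scene c [0.5429 0.2919] yaw(band end) 0.2733 len,wid [0.154 0.013]
scene d [0.5825 0.1906] yaw(band end) 0.2735 len,wid [0.153 0.014]
 dist along y (108): 0.10828250963664017  along x (0): -0.010822505596020228
 rocker c [0.5684 0.2211] yaw 0.2734
 yaw from c-d vector 0.3729987251166993
top dark 53 [465.35849057 224.01886792]
scene dark 102 [212.71568627 143.31372549]
tool axes cols [[-0.0, 0.292, -0.957], [0.001, -0.957, -0.292], [-1.0, -0.001, 0.0]]
```

```bash
python3 - <<'E'
from h import *
c=np.array([[48,207],[570,60],[690,492],[160,640]])/6+[140,130]-.4
P=onz("top",c,.100)[:,:2];print(np.round(P,4).tolist(),P.mean(0))
for i in range(4):
    d=P[(i+1)%4]-P[i];print(np.linalg.norm(d),np.arctan2(d[1],d[0]))
c=np.array([[148,30],[640,138],[612,532],[58,395]])/5+[340,220]-.4
P=onz("scene",c,.100)[:,:2];print(np.round(P,4).tolist(),P.mean(0))
for i in range(4):
    d=P[(i+1)%4]-P[i];print(np.linalg.norm(d),np.arctan2(d[1],d[0]))
# slot: profile top z .118; sub-pixel edges seen in top crop: slot dark band ends
s=np.array([[305,135],[408,562]])/6+[140,130]-.4
Q=onz("top",s,.118);print("slot dark ends",np.round(Q,4).tolist(),Q.mean(0))
# red mask rail extents in rocker frame at z .144, using rocker yaw .2738, centre est (.5694,.2219)
yaw=.2738;ex=np.array([np.cos(yaw),np.sin(yaw)]);ey=np.array([-ex[1],ex[0]]);C=np.array([.5694,.2219])
for n in("top","scene"):
    im=cv2.imread(f"pics/{n}0.png");m=masks(im)["red"];ys,xs=np.nonzero(m);P=onz(n,np.c_[xs,ys],.144)[:,:2]-C
    a=P@ex;b=P@ey
    for y0 in(.033,-.075):
        s=(abs(b-y0)<.016)&(abs(a)<.07);print(n,y0,np.histogram(a[s],bins=np.arange(-.06,.0601,.005))[0])
E
```

```text
[[0.626, 0.3449], [0.6833, 0.1412], [0.512, 0.0936], [0.4563, 0.2984]] [0.56939026 0.21952189]
0.21160974637807034 -1.296750643105534
0.17779980182977576 -2.870779573119331
0.21218888462332275 1.8360374794236956
0.17593440364995555 0.26753372715317997
[[0.5135, 0.094], [0.4549, 0.2986], [0.6287, 0.3455], [0.6884, 0.1455]] [0.57136353 0.22089611]
0.2127502618155148 1.8496178119370186
0.1800499779830358 0.26374531945036883
0.20868461927536358 -1.2808763340917688
0.18235065929976887 -2.8552902675116467
slot dark ends [[0.6502, 0.2393, 0.118], [0.4853, 0.1982, 0.118]] [0.56773286 0.21874121 0.118     ]
top 0.033 [ 0  0  0  0  0 18 17  8  8  9 10 13  9  8  7  5  1 14  3  0  0  0  0  0]
top -0.075 [ 0  0  0  0  0 15 17  9 10 12 10 15 10  5 10  5  2 16  2  0  0  0  0  0]
scene 0.033 [ 0  0  0  0  0  1 14 22 23 25 19 17 20 18 14 22 23 22 26 31 32 27 22 14]
scene -0.075 [ 0  0  0  0  0  2 12 27 24 27 25 21 26 22 17 28 28 30 29 31 28 31 27 10]
```

```bash
python3 - <<'E'
from h import *
yaw=.2738;ex=np.array([np.cos(yaw),np.sin(yaw)]);ey=np.array([-ex[1],ex[0]]);C=np.array([.5697,.2213])
print("seats",C+.033*ey,C-.075*ey)
o1,d1=rays("top",[465.36,224.02]);o2,d2=rays("scene",[212.7,143.3])
print("handle",tri(o1,d1[0],o2,d2[0]),"top@.092",onz("top",[465.36,224.02],.095),"scene",onz("scene",[212.7,143.3],.09))
# bar ends (top centerline z=.070): crop td (scale7, off 430,185), ends of bar midline
e=np.array([[200,42],[248,512]])/7+[430,185]-.4;B=onz("top",e,.068);print("bar ends",B,np.linalg.norm(B[0]-B[1]),B.mean(0),np.arctan2(*(B[0]-B[1])[[1,0]]))
e=np.array([[415,30],[68,362]])/10+[190,130]-.4;B=onz("scene",e,.067);print("bar ends",B,np.linalg.norm(B[0]-B[1]),B.mean(0),np.arctan2(*(B[0]-B[1])[[1,0]]))
print(onz("top",[295.4,232.5],.165))
E
```

```text
seats [0.56077707 0.25307076] [0.58997939 0.14909372]
handle [ 0.47857682 -0.40763377  0.08695538] top@.092 [[ 0.47838237 -0.40423428  0.095     ]] scene [[ 0.48088426 -0.40485211  0.09      ]]
bar ends [[ 0.56084423 -0.40032263  0.068     ]
 [ 0.39698141 -0.41143792  0.068     ]] 0.16423937824230195 [ 0.47891282 -0.40588027  0.068     ] 0.06772915437330786
bar ends [[ 0.40061524 -0.41307294  0.067     ]
 [ 0.55512473 -0.40269889  0.067     ]] 0.1548573601822917 [ 0.47786999 -0.40788592  0.067     ] -3.074551425655675
[[ 0.46254519 -0.00430502  0.165     ]]
```

```bash
cat > plan.py <<'E'
from h import *
def plan(tgt,phi,n,st=None,tilt=True):
    """tgt: TCP xyz; phi: heading of tool z (tool x down). n identical rows."""
    s=st or state();p=s["tool_pos"];M=R.from_quat(s["tool_rot"])
    zt=np.array([np.cos(phi),np.sin(phi),0]);xt=np.array([0,0,-1.]);yt=np.cross(zt,xt)
    T=R.from_matrix(np.c_[xt,yt,zt]);w=(M.inv()*T).as_rotvec()
    m=M.as_matrix();A=sum((M*R.from_rotvec(w*k/n)).as_matrix() for k in range(n))
    v=np.linalg.solve(A,np.asarray(tgt)-p)
    print("now",np.round(p,4),"phi",round(np.arctan2(m[1,2],m[0,2]),3),"q7",round(s["q"][6],2),"t",round(s["time_s"],2),"F",np.round(s["force"],1),"grip",round(s["grip_width"],4))
    print(n,"rows of",np.round(np.r_[v*100,w/n],3).tolist())
if __name__=="__main__":
    import sys
    a=[float(x) for x in sys.argv[1:]];plan(a[:3],a[3],int(a[4]))
E
python3 plan.py 0.5754 -0.209 0.17 -1.29 14
```

```text
now [ 0.1967 -0.6453  0.2305] phi -2.846 q7 -0.08 t 0.15 F [ 0.3  0.4 -0.1] grip 0.0853
14 rows of [0.433, 0.739, -4.512, -0.111, -0.0, 0.0]
```

```bash
python3 -m creep '[[0.43,0.74,-4.51,-0.111,0,0],[0.43,0.74,-4.51,-0.111,0,0],[0.43,0.74,-4.51,-0.111,0,0],[0.43,0.74,-4.51,-0.111,0,0],[0.43,0.74,-4.51,-0.111,0,0],[0.43,0.74,-4.51,-0.111,0,0],[0.43,0.74,-4.51,-0.111,0,0]]' 0.5 40; python3 -m creep '[[0.43,0.74,-4.51,-0.111,0,0],[0.43,0.74,-4.51,-0.111,0,0],[0.43,0.74,-4.51,-0.111,0,0],[0.43,0.74,-4.51,-0.111,0,0],[0.43,0.74,-4.51,-0.111,0,0],[0.43,0.74,-4.51,-0.111,0,0],[0.43,0.74,-4.51,-0.111,0,0],[0,0,0,0,0,0],[0,0,0,0,0,0]]'; python3 plan.py 0.5754 -0.209 0.10 -1.29 2;  python3 -c "
from h import *
s=state();im=read_camera('wrist');cv2.imwrite('pics/w1.png',im)
import json;json.dump({k:np.array(s[k]).tolist() for k in('tool_pos','tool_rot')},open('pics/w1.json','w'))
print(proj('wrist',[[.5754,-.209,.008]],s))"
```

```text
time_s: 0.85
tool_pos: [0.477, -0.5043, 0.2005]
tool_rot: [0.607, 0.363, -0.607, 0.363]
force: [-0.5, -0.8, -1.2]
grip_width: 0.0433
time_s: 1.75
tool_pos: [0.576, -0.2087, 0.171]
tool_rot: [0.425, 0.565, -0.425, 0.565]
force: [-0.1, -0.7, 0.6]
grip_width: 0.0426
now [ 0.576  -0.2087  0.171 ] phi -1.29 q7 0.33 t 1.75 F [-0.1 -0.7  0.6] grip 0.0426
2 rows of [3.551, -0.033, 0.005, 0.0, -0.0, 0.0]
[[315.46731163 187.44581188]]
```

View pics/w1.png

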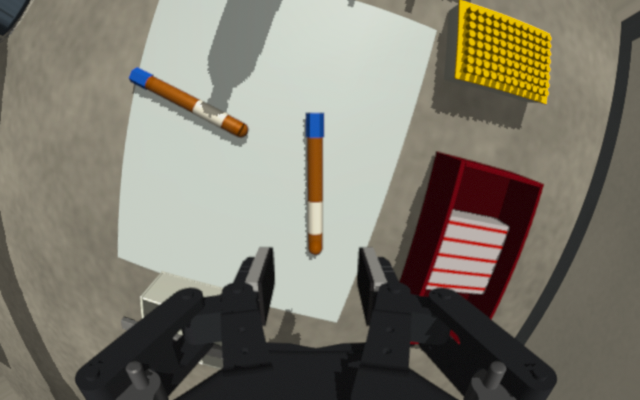

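The wrist view shows tube_b dead centre, from (315,112) to (315,254), and tube_a at (133,73) to (245,130). Both are where I predicted. I'll check them with rays and then descend.

```bash
python3 - <<'E'
from h import *
import json
s={k:np.array(v) for k,v in json.load(open('pics/w1.json')).items()}
im=cv2.imread('pics/w1.png');m=masks(im);mm=(m["amber"]|m["blue"])
for (x0,y0,x1,y1) in((295,100,335,262),(120,60,255,142)):
    k=np.zeros_like(mm);k[y0:y1,x0:x1]=mm[y0:y1,x0:x1];ys,xs=np.nonzero(k)
    P=onz("wrist",np.c_[xs,ys],.008,s)[:,:2];c=P.mean(0);w=np.linalg.eigh(np.cov((P-c).T))[1][:,1];t=(P-c)@w
    print(c+w*(t.max()+t.min())/2,np.arctan2(w[1],w[0]),np.ptp(t))
E
python3 plan.py 0.5755 -0.209 0.003 -1.29 6
```

```text
[ 0.57447064 -0.20897769] 1.857629587292692 0.1470934072800527
[ 0.41915105 -0.15583041] 2.904704305488185 0.1529745547586785
now [ 0.5759 -0.2108  0.171 ] phi -1.293 q7 0.33 t 1.8 F [ 0.4 -0.7  0.6] grip 0.0428
6 rows of [2.8, 0.003, -0.031, -0.0, 0.0, 0.0]
```

```bash
python3 -m creep '[[4,0,0,0,0,0],[4,0,0,0,0,0],[4,0,0,0,0,0],[2.8,0,0,0,0,0],[1.4,0,0,0,0,0],[0.5,0,0,0,0,0],[0,0,0,0,0,0]]'; python3 -m creep '[[0,0,0,0,0,0],[0,0,0,0,0,0],[0,0,0,0,0,0],[0,0,0,0,0,0],[0,0,0,0,0,0]]' 0 40; python3 -m creep '[[-1,0,0,0,0,0],[-3,0,0,0,0,0],[-4,0,0,0,0,0],[-4,0,0,0,0,0],[-4,0,0,0,0,0],[-4,0,0,0,0,0],[0,0,0,0,0,0]]'; python3 -c "
from h import *
s=state();im=read_camera('wrist');cv2.imwrite('pics/w2.png',im)"
```

```text
time_s: 2.5
tool_pos: [0.5764, -0.2109, 0.0043]
tool_rot: [0.426, 0.564, -0.426, 0.565]
force: [0.1, -0.3, 0.3]
grip_width: 0.0428
time_s: 3.0
tool_pos: [0.5773, -0.2104, 0.0059]
tool_rot: [0.426, 0.564, -0.425, 0.566]
force: [-1.2, -0.6, 6.7]
grip_width: 0.0143
time_s: 3.7
tool_pos: [0.5795, -0.2101, 0.2112]
tool_rot: [0.427, 0.561, -0.424, 0.569]
force: [1.0, -0.5, -0.3]
grip_width: 0.014
```

View pics/w2.png

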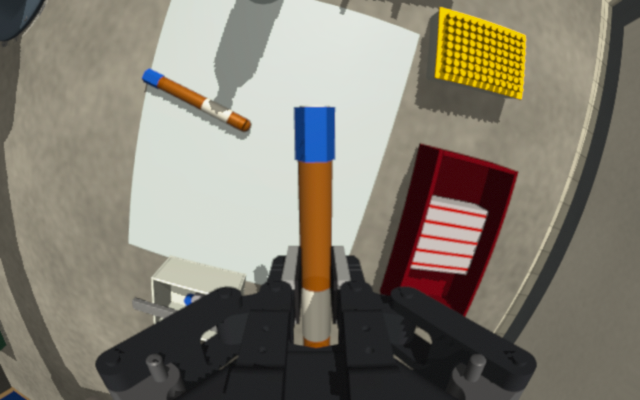

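Tube_b is lifted, but the width reads 14 mm instead of 16, so the tips hold it above its axis. I'll set it back down and regrasp deeper.

```bash
python3 -m creep '[[4,0,0,0,0,0],[4,0,0,0,0,0],[4,0,0,0,0,0],[4,0,0,0,0,0],[2.8,0,0,0,0,0],[0.9,0,0,0,0,0],[0.25,0,0,0,0,0],[0,0,0,0,0,0]]'; python3 -m creep '[[0,0,0,0,0,0],[0,0,0,0,0,0],[0,0,0,0,0,0]]' 0.35; python3 -m creep '[[0.5,0,0,0,0,0],[0,0,0,0,0,0]]';  python3 -m creep '[[0,0,0,0,0,0],[0,0,0,0,0,0],[0,0,0,0,0,0],[0,0,0,0,0,0]]' 0 40
```

```text
time_s: 4.55
tool_pos: [0.5747, -0.2088, 0.0058]
tool_rot: [0.425, 0.566, -0.426, 0.564]
force: [-4.3, 2.2, 9.4]
grip_width: 0.0137
time_s: 4.85
tool_pos: [0.5758, -0.21, 0.0044]
tool_rot: [0.426, 0.565, -0.426, 0.564]
force: [-0.2, -0.1, -0.1]
grip_width: 0.0297
time_s: 5.05
tool_pos: [0.5764, -0.2101, -0.0003]
tool_rot: [0.426, 0.564, -0.426, 0.565]
force: [-0.4, 0.2, 3.5]
grip_width: 0.0301
time_s: 5.45
tool_pos: [0.5769, -0.2103, 0.0005]
tool_rot: [0.426, 0.564, -0.426, 0.565]
force: [-1.1, -0.3, 7.8]
grip_width: 0.0143
```

```bash
python3 -m creep '[[-1,0,0,0,0,0],[-3,0,0,0,0,0],[-4,0,0,0,0,0],[-5,0,0,0,0,0],[-5,0,0,0,0,0],[-4,0,0,0,0,0],[-2,0,0,0,0,0],[0,0,0,0,0,0]]'; python3 plan.py 0.59 0.149 0.24 0.274 12
```

```text
time_s: 6.25
tool_pos: [0.5778, -0.2101, 0.2435]
tool_rot: [0.426, 0.562, -0.425, 0.567]
force: [0.2, -0.1, 0.0]
grip_width: 0.0143
now [ 0.5778 -0.2101  0.2435] phi -1.292 q7 0.36 t 6.25 F [ 0.2 -0.1  0. ] grip 0.0143
12 rows of [0.031, 2.848, -1.708, -0.13, 0.001, -0.0]
```

```bash
python3 -m creep '[[0.03,2.85,-1.71,-0.13,0.001,0],[0.03,2.85,-1.71,-0.13,0.001,0],[0.03,2.85,-1.71,-0.13,0.001,0],[0.03,2.85,-1.71,-0.13,0.001,0],[0.03,2.85,-1.71,-0.13,0.001,0],[0.03,2.85,-1.71,-0.13,0.001,0],[0.03,2.85,-1.71,-0.13,0.001,0],[0.03,2.85,-1.71,-0.13,0.001,0],[0.03,2.85,-1.71,-0.13,0.001,0],[0.03,2.85,-1.71,-0.13,0.001,0],[0.03,2.85,-1.71,-0.13,0.001,0],[0.03,2.85,-1.71,-0.13,0.001,0]]'; python3 -m creep '[[0,0,0,0,0,0],[0,0,0,0,0,0]]';python3 plan.py 0.59 0.149 0.16 0.274 2; cat > shot.py <<'E'
from h import *
import sys,json
n=sys.argv[1];s=state();im=read_camera('wrist');cv2.imwrite(f'pics/{n}.png',im)
json.dump({k:np.array(s[k]).tolist() for k in('tool_pos','tool_rot')},open(f'pics/{n}.json','w'))
E
python3 shot.py w3
```

```text
time_s: 7.45
tool_pos: [0.5876, 0.1508, 0.2358]
tool_rot: [-0.094, 0.705, 0.099, 0.696]
force: [0.2, -0.0, 1.0]
grip_width: 0.0144
time_s: 7.65
tool_pos: [0.5881, 0.1499, 0.2364]
tool_rot: [-0.093, 0.705, 0.097, 0.697]
force: [0.7, -0.1, -0.9]
grip_width: 0.014
now [0.5881 0.1499 0.2364] phi 0.27 q7 1.14 t 7.65 F [ 0.7 -0.1 -0.9] grip 0.014
2 rows of [3.819, -0.091, 0.108, -0.002, -0.005, -0.004]
```

View pics/w3.png

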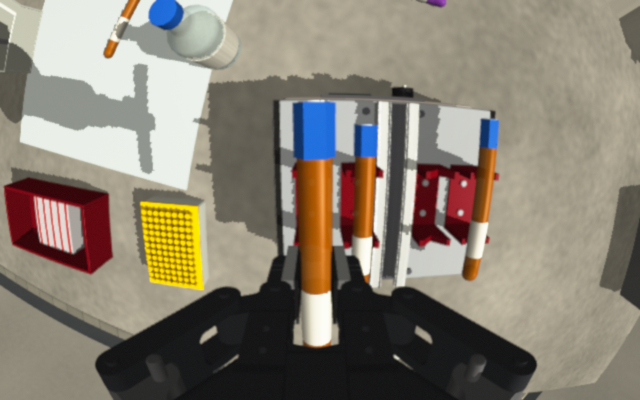

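Tube_b hangs over its holder. Tube_d is at x≈365, the profile at x≈380–415 and tube_c at x≈480. I'll refine the rocker pose from this view.

```bash
cat > rk.py <<'E'
from h import *
import json,sys
n=sys.argv[1]
s={k:np.array(v) for k,v in json.load(open(f'pics/{n}.json')).items()}
im=cv2.imread(f'pics/{n}.png');m=masks(im);mm=m["amber"]|m["blue"]
C=np.array([.5697,.2213]);yaw=.2738
if len(sys.argv)>2: C=np.array([float(sys.argv[2]),float(sys.argv[3])]);yaw=float(sys.argv[4])
ex=np.array([np.cos(yaw),np.sin(yaw)]);ey=np.array([-ex[1],ex[0]])
def rf(px,z): 
    P=onz("wrist",px,z,s)[:,:2]-C;return np.c_[P@ex,P@ey]
ys,xs=np.nonzero(mm);Q=rf(np.c_[xs,ys],.144)
for y0 in(.075,.033,-.033,-.075):
    k=(abs(Q[:,1]-y0)<.013)&(abs(Q[:,0])<.095)
    if k.sum()<150: continue
    q=Q[k];c=q.mean(0);w=np.linalg.eigh(np.cov((q-c).T))[1][:,1];w*=np.sign(w[0]);t=(q-c)@w
    print("tube",y0,"mid",np.round(c+w*(t.max()+t.min())/2,4),"dyaw",round(np.arctan2(w[1],w[0]),4),"len",round(np.ptp(t),3))
# profile edges: sample brightness across y at z=.118 for several x
g=cv2.cvtColor(im,cv2.COLOR_BGR2GRAY).astype(np.float32)
yy=np.arange(-.03,.03,.0005)
for x in(-.075,-.06,-.045,0,.045,.06,.075):
    P=np.array([np.r_[C+x*ex+y*ey,.118] for y in yy]);u=proj("wrist",P,s).astype(np.float32)
    v=cv2.remap(g,u[:,:1],u[:,1:],cv2.INTER_LINEAR)[:,0]
    d=np.gradient(cv2.GaussianBlur(v[None],(0,0),2)[0]);
    i=np.argmin(np.where((yy>-.012)&(yy<-.0),d,9e9));j=np.argmax(np.where((yy>0.0)&(yy<.012),d,-9e9))
    i2=np.argmax(np.where((yy>0)&(yy<.012),d,-9e9))
    print("x",x,"slot mouth edges y",round(yy[i],4),round(yy[j],4),"mid",round((yy[i]+yy[j])/2,4))
E
python3 rk.py w3; python3 - <<'E'
from h import *
im=cv2.imread('pics/w3.png');crop(im,270,80,510,290,"w3c",3)
E
```

```text
tube 0.075 mid [-0.0046  0.0738] dyaw 0.0001 len 0.15
tube -0.033 mid [-0.0012 -0.0341] dyaw 0.0088 len 0.135
tube -0.075 mid [-0.0051 -0.0745] dyaw 0.0103 len 0.162
x -0.075 slot mouth edges y -0.008 0.0045 mid -0.0017
x -0.06 slot mouth edges y -0.008 0.0075 mid -0.0002
x -0.045 slot mouth edges y -0.008 0.0075 mid -0.0002
x 0 slot mouth edges y -0.011 0.0045 mid -0.0032
x 0.045 slot mouth edges y -0.008 0.007 mid -0.0005
x 0.06 slot mouth edges y -0.011 0.0045 mid -0.0032
x 0.075 slot mouth edges y -0.011 0.0045 mid -0.0032
```

View pics/w3c.png

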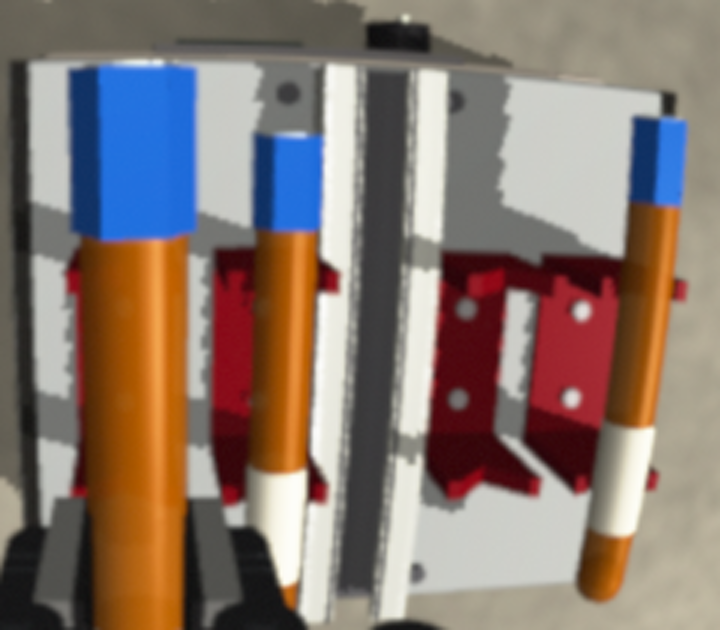

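```bash
cat > held.py <<'E'
from h import *
# cap end edge row in wrist image -> tool z of cap end; axis at tool x=-ax
import sys
v=float(sys.argv[1]);ax=float(sys.argv[2])
T=np.array(get_calibration("wrist")["T_tool_cam"]);I=dict(tool_pos=np.zeros(3),tool_rot=np.array([0,0,0,1.]))
o,d=rays("wrist",[[315.5,v]],I);d=d[0]
for x in(-ax,-ax-.008): print("x",x,"cap end tool z",(o+d*(x-o[0])/d[0])[2])
E
python3 held.py 101.5 .0075; python3 plan.py 0.5900 0.1488 0.17 0.274 3; python3 plan.py 0.5900 0.1488 0.17 0.274 3
```

```text
x -0.0075 cap end tool z -0.0797688789795032
x -0.0155 cap end tool z -0.07945246598595693
now [0.5889 0.1487 0.2364] phi 0.267 q7 1.14 t 7.7 F [ 0.2 -0.8 -1.4] grip 0.0143
3 rows of [2.214, -0.017, 0.049, -0.002, -0.003, -0.002]
now [0.5889 0.1487 0.2364] phi 0.267 q7 1.14 t 7.7 F [ 0.2 -0.8 -1.4] grip 0.0143
3 rows of [2.214, -0.017, 0.049, -0.002, -0.003, -0.002]
```

```bash
python3 plan.py 0.5931 0.1493 0.150 0.274 4
```

```text
now [0.5889 0.1487 0.2364] phi 0.267 q7 1.14 t 7.7 F [ 0.2 -0.8 -1.4] grip 0.0143
4 rows of [2.16, -0.023, 0.117, -0.002, -0.002, -0.002]
```

```bash
python3 -m creep '[[2.16,-0.02,0.12,-0.002,-0.002,-0.002],[2.16,-0.02,0.12,-0.002,-0.002,-0.002],[2.16,-0.02,0.12,-0.002,-0.002,-0.002],[2.16,-0.02,0.12,-0.002,-0.002,-0.002],[0,0,0,0,0,0],[0,0,0,0,0,0]]'; python3 plan.py 0.5931 0.1493 0.1365 0.274 6;python3 shot.py w4
```

```text
time_s: 8.3
tool_pos: [0.5939, 0.1495, 0.151]
tool_rot: [-0.097, 0.701, 0.096, 0.7]
force: [-0.0, 0.2, 1.0]
grip_width: 0.0144
now [0.5939 0.1495 0.151 ] phi 0.274 q7 1.07 t 8.3 F [-0.   0.2  1. ] grip 0.0144
6 rows of [0.242, 0.0, -0.013, 0.0, -0.0, 0.0]
```

View pics/w4.png

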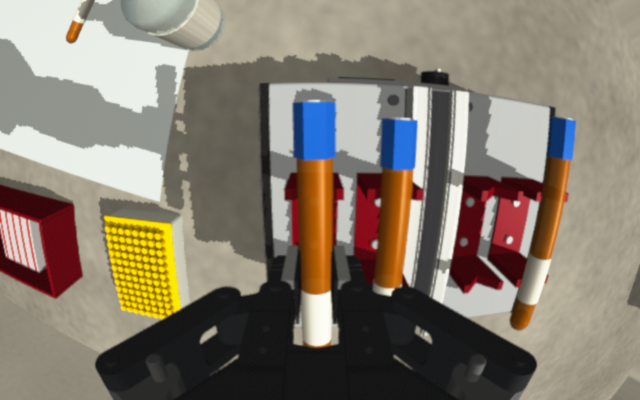

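The tube is centred over the near rail, which spans x≈290–342 with the tube at 315. I'll lower it gently.

```bash
python3 -m creep '[[0.3,0,0,0,0,0],[0.3,0,0,0,0,0],[0.3,0,0,0,0,0],[0.2,0,0,0,0,0],[0.1,0,0,0,0,0],[0,0,0,0,0,0]]'; python3 -m creep '[[0.1,0,0,0,0,0],[0.1,0,0,0,0,0],[0,0,0,0,0,0]]'
```

```text
time_s: 8.95
tool_pos: [0.5934, 0.1505, 0.1392]
tool_rot: [-0.098, 0.7, 0.097, 0.7]
force: [-0.4, 1.3, -0.8]
grip_width: 0.0143
time_s: 9.25
tool_pos: [0.5939, 0.15, 0.1379]
tool_rot: [-0.098, 0.7, 0.097, 0.701]
force: [-0.6, -1.6, 4.7]
grip_width: 0.0144
```

```bash
python3 -m creep '[[0.05,0,0,0,0,0],[0,0,0,0,0,0]]'; python3 -m creep '[[0,0,0,0,0,0],[0,0,0,0,0,0],[0,0,0,0,0,0]]' 0.29;  python3 -m creep '[[-0.5,0,0,0,0,0],[-2,0,0,0,0,0],[-4,0,0,0,0,0],[-5,0,0,0,0,0],[-1,0,0,0,0,0],[0,0,0,0,0,0]]'; python3 shot.py w5; python3 -c "
from h import *
im=read_camera('top');cv2.imwrite('pics/top1.png',im);crop(im,140,130,265,245,'rk1',5)"; python3 plan.py 0.419 -0.156 0.17 -0.235 12
```

```text
time_s: 9.45
tool_pos: [0.5941, 0.1499, 0.1377]
tool_rot: [-0.098, 0.7, 0.097, 0.701]
force: [-1.5, -2.7, 6.8]
grip_width: 0.0143
time_s: 9.75
tool_pos: [0.5932, 0.1508, 0.1365]
tool_rot: [-0.097, 0.7, 0.098, 0.7]
force: [-0.3, -0.5, -0.4]
grip_width: 0.0248
time_s: 10.35
tool_pos: [0.5943, 0.1515, 0.2644]
tool_rot: [-0.097, 0.698, 0.097, 0.702]
force: [-0.7, -0.6, -0.5]
grip_width: 0.0247
now [0.5928 0.15   0.2607] phi 0.276 q7 1.16 t 10.45 F [-0.5  0.6 -2.1] grip 0.0247
12 rows of [0.759, -2.514, -1.57, 0.043, -0.0, 0.0]
```

View pics/w5.png

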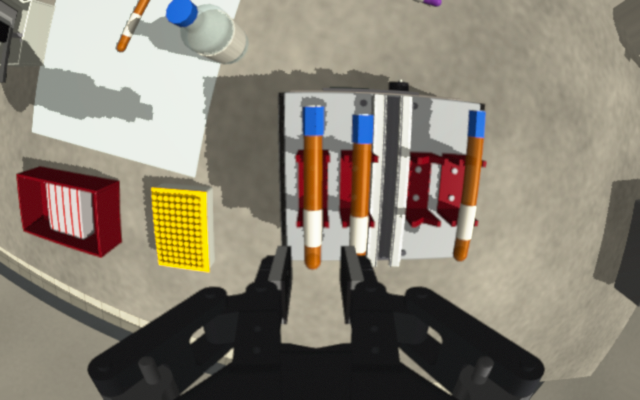

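View pics/rk1.png

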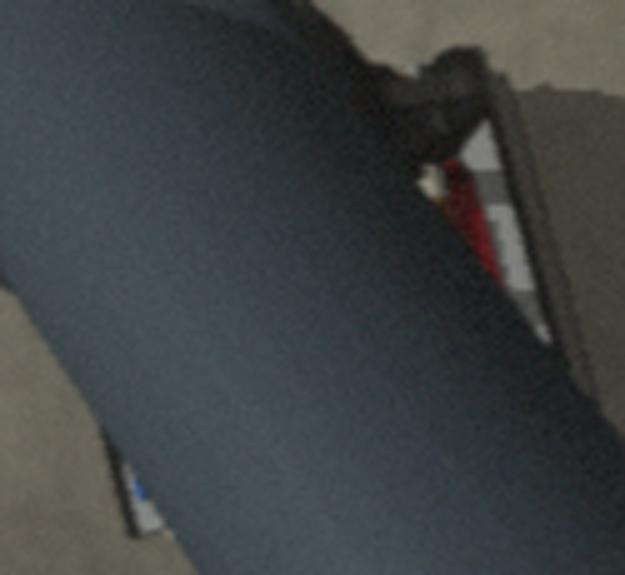

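Tube_b now lies in its holder at x≈314 in the wrist view, with its cap on the panel side. The arm blocks the top view.

```bash
python3 rk.py w5 .5699 .2207 .2738; python3 - <<'E'
from h import *
import json
s={k:np.array(v) for k,v in json.load(open('pics/w5.json')).items()}
im=cv2.imread('pics/w5.png');C=np.array([.5699,.2207]);yaw=.2738;ex=np.array([np.cos(yaw),np.sin(yaw)]);ey=np.array([-ex[1],ex[0]])
m=masks(im)["red"];ys,xs=np.nonzero(m);P=onz("wrist",np.c_[xs,ys],.144,s)[:,:2]-C;a=P@ex;b=P@ey
for y0 in(.033,.022,.044):
    k=(abs(b-y0)<.0035 if y0!=.033 else abs(b-y0)<.015)&(abs(a)<.07);print(y0,a[k].min(),a[k].max(),np.histogram(a[k],bins=np.arange(-.06,.0601,.005))[0])
crop(im,270,80,510,290,"w5c",3)
E
```

```text
tube 0.075 mid [-0.0053  0.0744] dyaw -0.0009 len 0.15
tube -0.033 mid [-0.0043 -0.0336] dyaw 0.0037 len 0.129
tube -0.075 mid [-0.0004 -0.0756] dyaw -0.0024 len 0.149
x -0.075 slot mouth edges y -0.01 0.008 mid -0.001
x -0.06 slot mouth edges y -0.008 0.008 mid 0.0
x -0.045 slot mouth edges y -0.01 0.005 mid -0.0025
x 0 slot mouth edges y -0.01 0.008 mid -0.001
x 0.045 slot mouth edges y -0.0105 0.0055 mid -0.0025
x 0.06 slot mouth edges y -0.008 0.005 mid -0.0015
x 0.075 slot mouth edges y -0.01 0.0075 mid -0.0012
0.033 -0.038039237250945095 0.031054620713585702 [  0   0   0   0  87 164 109  86 102  99 104 105  80  91  93 100 107 112
  14   0   0   0   0   0]
0.022 -0.03787226181399666 0.031054620713585702 [ 0  0  0  0 26 37 42 22 43 37 36 43 23 33 36 35 34 34  8  0  0  0  0  0]
0.044 -0.03801343885629121 0.030355623505484094 [ 0  0  0  0 25 37 35 41 33 35 40 35 33 34 30 21  2 21  4  0  0  0  0  0]
```

View pics/w5c.png

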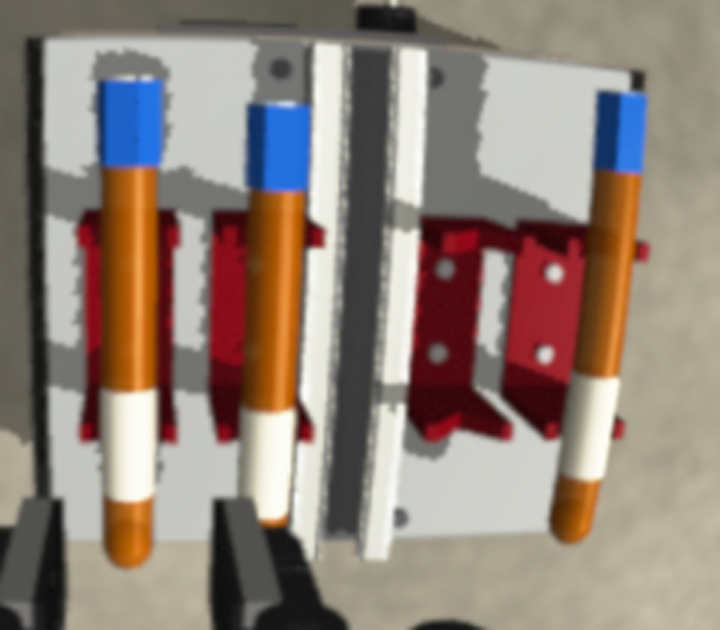

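```bash
python3 plan.py 0.4201 -0.1557 0.24 -0.233 12
```

```text
now [0.5928 0.15   0.2607] phi 0.276 q7 1.16 t 10.45 F [-0.5  0.6 -2.1] grip 0.0247
12 rows of [0.175, -2.51, -1.564, 0.042, -0.0, 0.0]
```

```bash
python3 -m creep '[[0.17,-2.51,-1.56,0.0424,0,0],[0.17,-2.51,-1.56,0.0424,0,0],[0.17,-2.51,-1.56,0.0424,0,0],[0.17,-2.51,-1.56,0.0424,0,0],[0.17,-2.51,-1.56,0.0424,0,0],[0.17,-2.51,-1.56,0.0424,0,0],[0.17,-2.51,-1.56,0.0424,0,0],[0.17,-2.51,-1.56,0.0424,0,0],[0.17,-2.51,-1.56,0.0424,0,0],[0.17,-2.51,-1.56,0.0424,0,0],[0.17,-2.51,-1.56,0.0424,0,0],[0.17,-2.51,-1.56,0.0424,0,0]]' 0.5; python3 -m creep '[[4,0,0,0,0,0],[4,0,0,0,0,0],[0,0,0,0,0,0],[0,0,0,0,0,0]]'; python3 plan.py 0.4201 -0.1557 0.001 -0.233 6;python3 shot.py w6;  python3 -c "
from h import *
im=read_camera('top');cv2.imwrite('pics/top1.png',im);crop(im,140,130,265,245,'rk1',5)
im=read_camera('scene');cv2.imwrite('pics/scene1.png',im)"
```

```text
time_s: 11.65
tool_pos: [0.419, -0.1561, 0.2395]
tool_rot: [0.083, 0.703, -0.082, 0.701]
force: [0.4, -0.1, 0.2]
grip_width: 0.0425
time_s: 12.05
tool_pos: [0.4206, -0.1546, 0.1608]
tool_rot: [0.082, 0.703, -0.081, 0.702]
force: [-0.1, 0.3, -0.8]
grip_width: 0.0425
now [ 0.4206 -0.1546  0.1608] phi -0.232 q7 1.32 t 12.05 F [-0.1  0.3 -0.8] grip 0.0425
6 rows of [2.663, -0.022, 0.001, 0.0, -0.0, -0.0]
```

View pics/w6.png

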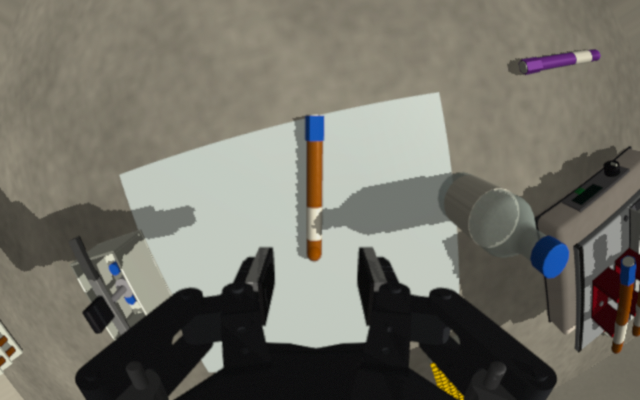

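View pics/rk1.png

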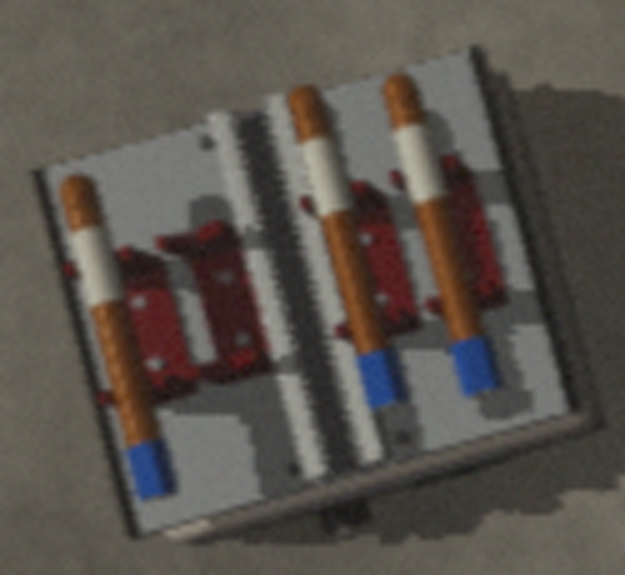

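Tube_a is centred at x≈315, rows 115–261. The top view shows tube_b cradled, about 1–2 mm from midway. I'll grasp tube_a.

```bash
python3 -m creep '[[4,-0.05,0,0,0,0],[4,-0.05,0,0,0,0],[4,0,0,0,0,0],[2.5,0,0,0,0,0],[1.2,0,0,0,0,0],[0.25,0,0,0,0,0],[0,0,0,0,0,0]]'; python3 -m creep '[[0,0,0,0,0,0],[0,0,0,0,0,0],[0,0,0,0,0,0],[0,0,0,0,0,0],[0,0,0,0,0,0]]' 0 40; python3 -m creep '[[-1,0,0,0,0,0],[-3,0,0,0,0,0],[-4,0,0,0,0,0],[-5,0,0,0,0,0],[-5,0,0,0,0,0],[-4,0,0,0,0,0],[-2,0,0,0,0,0],[0,0,0,0,0,0]]'; python3 shot.py w7; python3 plan.py 0.5610 0.2525 0.24 0.274 11
```

```text
time_s: 12.9
tool_pos: [0.4223, -0.1564, 0.003]
tool_rot: [0.082, 0.701, -0.082, 0.703]
force: [0.3, -0.6, 0.0]
grip_width: 0.0428
time_s: 13.4
tool_pos: [0.4221, -0.1567, 0.0033]
tool_rot: [0.082, 0.701, -0.083, 0.703]
force: [-1.2, -1.2, 5.8]
grip_width: 0.014
time_s: 14.2
tool_pos: [0.4227, -0.1564, 0.2457]
tool_rot: [0.081, 0.7, -0.084, 0.705]
force: [0.9, -0.4, -1.0]
grip_width: 0.0143
now [ 0.4213 -0.1563  0.2436] phi -0.233 q7 1.44 t 14.25 F [-0.4 -0.4 -0.4] grip 0.0139
11 rows of [0.03, 3.759, 1.274, -0.046, 0.0, 0.0]
```

View pics/w7.png

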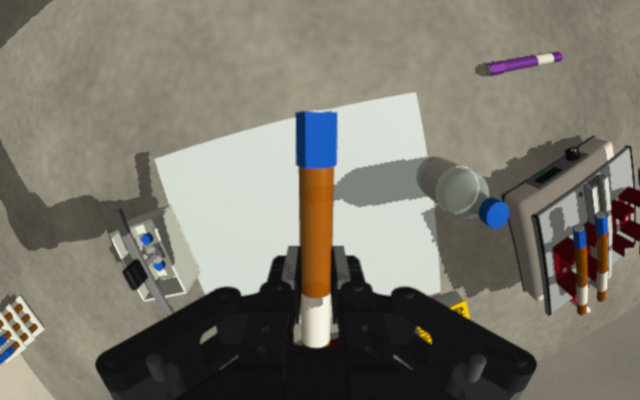

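Tube_a is held with its cap end at row 110. I'll carry it over.

```bash
python3 -m creep '[[0.03,3.76,1.27,-0.046,0,0],[0.03,3.76,1.27,-0.046,0,0],[0.03,3.76,1.27,-0.046,0,0],[0.03,3.76,1.27,-0.046,0,0],[0.03,3.76,1.27,-0.046,0,0],[0.03,3.76,1.27,-0.046,0,0],[0.03,3.76,1.27,-0.046,0,0],[0.03,3.76,1.27,-0.046,0,0],[0.03,3.76,1.27,-0.046,0,0],[0.03,3.76,1.27,-0.046,0,0],[0.03,3.76,1.27,-0.046,0,0]]';  python3 -m creep '[[2.5,0,0,0,0,0],[2.5,0,0,0,0,0],[2.5,0,0,0,0,0],[0,0,0,0,0,0],[0,0,0,0,0,0]]'; python3 plan.py 0.5600 0.2522 0.153 0.274 3;python3 shot.py w8; python3 plan.py 0.5600 0.2522 0.153 0.274 3; python3 rk.py w8 .5699 .2207 .2738
```

```text
time_s: 15.35
tool_pos: [0.5596, 0.2538, 0.2365]
tool_rot: [-0.098, 0.701, 0.097, 0.699]
force: [0.5, -0.6, -0.3]
grip_width: 0.014
time_s: 15.85
tool_pos: [0.5596, 0.2527, 0.1628]
tool_rot: [-0.097, 0.701, 0.096, 0.7]
force: [0.2, -0.2, -0.7]
grip_width: 0.0142
now [0.5596 0.2527 0.1628] phi 0.274 q7 0.88 t 15.85 F [ 0.2 -0.2 -0.7] grip 0.0142
3 rows of [0.327, -0.019, 0.01, 0.0, -0.001, 0.0]
now [0.5602 0.2532 0.164 ] phi 0.274 q7 0.88 t 15.9 F [0.8 0.1 0.8] grip 0.014
3 rows of [0.367, -0.029, -0.016, -0.0, 0.0, -0.0]
tube 0.075 mid [-0.0337  0.0741] dyaw -0.0012 len 0.092
tube 0.033 mid [-0.0013  0.034 ] dyaw 0.0015 len 0.151
tube -0.033 mid [ 0.0007 -0.0342] dyaw -0.0167 len 0.14
tube -0.075 mid [-0.0058 -0.076 ] dyaw -0.0052 len 0.139
x -0.075 slot mouth edges y -0.0105 0.0055 mid -0.0025
x -0.06 slot mouth edges y -0.0105 0.0085 mid -0.001
x -0.045 slot mouth edges y -0.0105 0.0085 mid -0.001
x 0 slot mouth edges y -0.0105 0.0085 mid -0.001
x 0.045 slot mouth edges y -0.007 0.002 mid -0.0025
x 0.06 slot mouth edges y -0.0035 0.002 mid -0.0007
x 0.075 slot mouth edges y -0.012 0.001 mid -0.0055
```

View pics/w8.png

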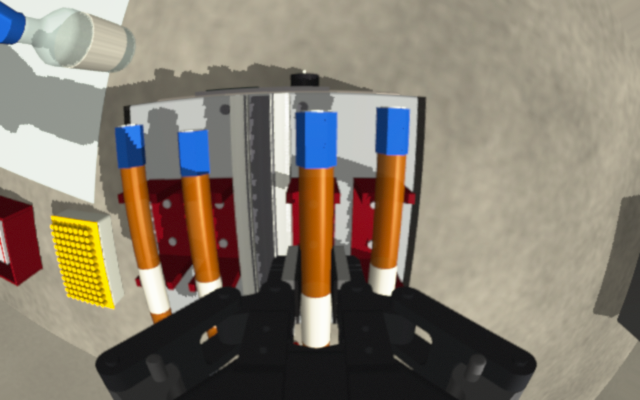

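Tube_a is centred over its rail (288–341). I'll lower it.

```bash
python3 -m creep '[[0.8,-0.06,0,0,0,0],[0.5,0,0,0,0,0],[0.4,0,0,0,0,0],[0.3,0,0,0,0,0],[0.1,0,0,0,0,0],[0.1,0,0,0,0,0],[0,0,0,0,0,0]]'; python3 -m creep '[[0.1,0,0,0,0,0],[0.1,0,0,0,0,0],[0,0,0,0,0,0]]'
```

```text
time_s: 16.6
tool_pos: [0.5605, 0.2522, 0.1416]
tool_rot: [-0.096, 0.7, 0.096, 0.701]
force: [0.5, -0.5, 0.3]
grip_width: 0.0139
time_s: 16.9
tool_pos: [0.5608, 0.2519, 0.14]
tool_rot: [-0.097, 0.7, 0.096, 0.701]
force: [0.6, -1.9, 2.9]
grip_width: 0.0146
```

```bash
python3 -m creep '[[0.1,0,0,0,0,0],[0,0,0,0,0,0]]'; python3 -m creep '[[0,0,0,0,0,0],[0,0,0,0,0,0],[0,0,0,0,0,0]]' 0.29;  python3 -m creep '[[-0.5,0,0,0,0,0],[-2,0,0,0,0,0],[-4,0,0,0,0,0],[-4,0,0,0,0,0],[-1,0,0,0,0,0],[0,0,0,0,0,0],[0,0,0,0,0,0]]'; python3 shot.py w9;python3 plan.py 0.479 -0.406 0.25 -3.075 20; python3 rk.py w9 .5699 .2207 .2738; python3 - <<'E'
from h import *
im=cv2.imread('pics/w9.png');crop(im,100,70,460,290,"w9c",2)
E
```

```text
time_s: 17.1
tool_pos: [0.561, 0.2517, 0.1396]
tool_rot: [-0.097, 0.7, 0.096, 0.701]
force: [-0.5, -3.7, 6.2]
grip_width: 0.0141
time_s: 17.4
tool_pos: [0.5602, 0.2523, 0.1383]
tool_rot: [-0.097, 0.7, 0.096, 0.701]
force: [0.1, -0.1, 0.3]
grip_width: 0.0251
time_s: 18.1
tool_pos: [0.56, 0.2516, 0.2526]
tool_rot: [-0.097, 0.701, 0.096, 0.7]
force: [0.4, -0.1, -0.2]
grip_width: 0.0249
now [0.5598 0.2514 0.2519] phi 0.273 q7 0.95 t 18.15 F [-0.3 -0.4  0.2] grip 0.025
20 rows of [0.017, 1.06, -4.765, -0.147, -0.0, -0.0]
tube 0.075 mid [-0.0143  0.0741] dyaw -0.0018 len 0.13
tube 0.033 mid [-0.0005  0.0323] dyaw -0.0013 len 0.15
tube -0.033 mid [ 0.0064 -0.0335] dyaw -0.0038 len 0.151
tube -0.075 mid [-0.0002 -0.0759] dyaw 0.0005 len 0.151
x -0.075 slot mouth edges y -0.007 0.0085 mid 0.0008
x -0.06 slot mouth edges y -0.0065 0.0085 mid 0.001
x -0.045 slot mouth edges y -0.0075 0.0085 mid 0.0005
x 0 slot mouth edges y -0.007 0.008 mid 0.0005
x 0.045 slot mouth edges y -0.008 0.0085 mid 0.0003
x 0.06 slot mouth edges y -0.0105 0.0075 mid -0.0015
x 0.075 slot mouth edges y -0.001 0.008 mid 0.0035
```

View pics/w9c.png

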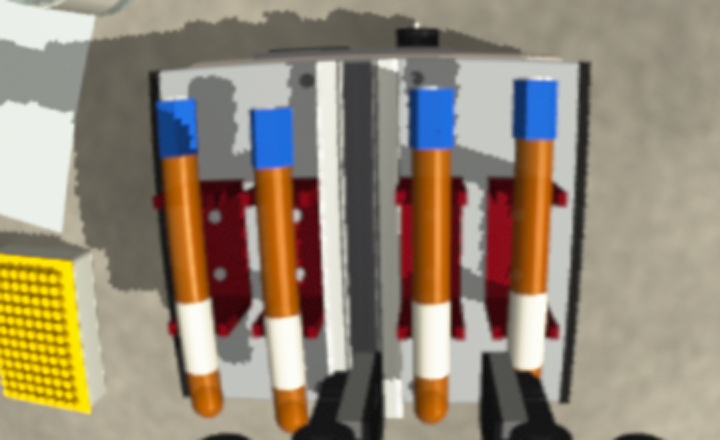

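Both tubes are cradled with their caps on the panel side, as seen in the crop. Now the hold-down, gripped at heading ≈0.067 so the last joint stays in range.

```bash
python3 plan.py 0.479 -0.406 0.22 0.067 16
```

```text
now [0.5598 0.2514 0.2519] phi 0.273 q7 0.95 t 18.15 F [-0.3 -0.4  0.2] grip 0.025
16 rows of [0.204, -3.963, -1.221, 0.013, -0.0, 0.0]
```

```bash
python3 -m creep '[[0.2,-3.96,-1.22,0.013,0,0],[0.2,-3.96,-1.22,0.013,0,0],[0.2,-3.96,-1.22,0.013,0,0],[0.2,-3.96,-1.22,0.013,0,0],[0.2,-3.96,-1.22,0.013,0,0],[0.2,-3.96,-1.22,0.013,0,0],[0.2,-3.96,-1.22,0.013,0,0],[0.2,-3.96,-1.22,0.013,0,0]]' 0.5;python3 -m creep '[[0.2,-3.96,-1.22,0.013,0,0],[0.2,-3.96,-1.22,0.013,0,0],[0.2,-3.96,-1.22,0.013,0,0],[0.2,-3.96,-1.22,0.013,0,0],[0.2,-3.96,-1.22,0.013,0,0],[0.2,-3.96,-1.22,0.013,0,0],[0.2,-3.96,-1.22,0.013,0,0],[0.2,-3.96,-1.22,0.013,0,0],[0,0,0,0,0,0],[0,0,0,0,0,0]]'; python3 shot.py w10;python3 plan.py 0.479 -0.406 0.15 0.067 3
```

```text
time_s: 18.95
tool_pos: [0.5356, -0.0803, 0.236]
tool_rot: [-0.059, 0.705, 0.06, 0.704]
force: [1.4, -0.5, 0.3]
grip_width: 0.0428
time_s: 19.95
tool_pos: [0.4779, -0.4053, 0.2195]
tool_rot: [-0.021, 0.707, 0.023, 0.706]
force: [0.2, 0.8, -0.3]
grip_width: 0.0429
now [ 0.4788 -0.4037  0.2203] phi 0.066 q7 1.88 t 20.0 F [ 1.1 -0.3  0.5] grip 0.0429
3 rows of [2.342, -0.082, 0.002, -0.0, -0.0, -0.001]
```

View pics/w10.png

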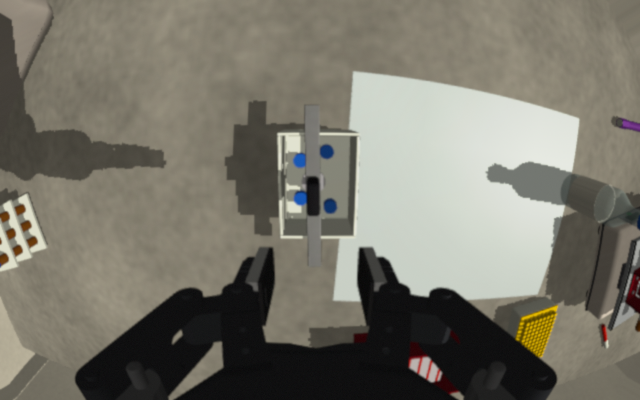

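The bar runs from (312,105) to (314,265) and the handle is at (313,178–216), close to centre. I'll measure both.

```bash
python3 - <<'E'
from h import *
import json
s={k:np.array(v) for k,v in json.load(open('pics/w10.json')).items()}
im=cv2.imread('pics/w10.png')
crop(im,270,90,370,280,"w10c",3)
g=im.astype(int)
# bar rows: grey ~ find horizontal extents at rows 112..125 and 248..260
for r in(112,118,124,150,225,248,254,260): print(r,im[r,300:328].max(1).tolist())
E
```

```text
112 [125, 126, 125, 118, 102, 106, 116, 119, 119, 119, 119, 121, 121, 121, 122, 122, 122, 124, 127, 129, 130, 129, 128, 129, 129, 130, 130, 129]
118 [123, 123, 123, 116, 101, 109, 120, 120, 119, 119, 120, 120, 121, 122, 122, 121, 122, 122, 127, 130, 130, 129, 129, 129, 128, 129, 129, 130]
124 [82, 82, 82, 79, 82, 108, 119, 121, 121, 121, 121, 121, 122, 122, 121, 121, 121, 123, 126, 123, 118, 123, 124, 124, 124, 124, 126, 127]
150 [176, 142, 133, 133, 126, 107, 110, 118, 121, 121, 121, 121, 121, 121, 121, 122, 123, 123, 119, 107, 97, 102, 105, 105, 105, 105, 105, 104]
225 [88, 89, 89, 89, 89, 87, 86, 104, 119, 122, 122, 122, 122, 123, 124, 123, 124, 124, 125, 129, 125, 103, 90, 89, 89, 89, 89, 89]
248 [128, 128, 128, 128, 129, 129, 126, 112, 106, 116, 119, 119, 121, 121, 122, 122, 123, 124, 123, 122, 119, 114, 121, 125, 126, 125, 123, 121]
254 [129, 128, 127, 126, 124, 123, 118, 105, 102, 116, 121, 120, 121, 121, 121, 122, 123, 124, 123, 123, 120, 117, 122, 126, 125, 123, 121, 119]
260 [125, 125, 125, 126, 125, 125, 121, 111, 109, 121, 120, 119, 119, 120, 121, 121, 122, 122, 122, 122, 119, 113, 117, 119, 118, 119, 118, 118]
```

View pics/w10c.png

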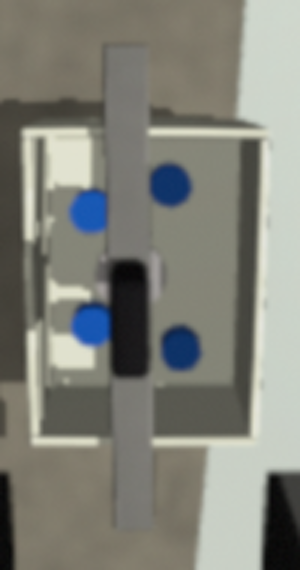

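```bash
python3 - <<'E'
from h import *
import json
s={k:np.array(v) for k,v in json.load(open('pics/w10.json')).items()}
B=onz("wrist",[[311.7,104.3],[314.7,266]],.070,s);print(np.round(B,4).tolist(),np.linalg.norm(B[0]-B[1]),B.mean(0),np.arctan2(*(B[1]-B[0])[[1,0]]))
# handle top, z .104: crop (112..147, 262..?) 
H=onz("wrist",[[(112+147)/6+270,(262)/3+90],[(112+147)/6+270,377/3+90]],.104,s);print(H,H.mean(0))
E
python3 plan.py 0.4795 -0.406 0.076 0.067 5
```

```text
[[0.3946, -0.4137, 0.07], [0.5591, -0.4006, 0.07]] 0.1650363642865569 [ 0.47687236 -0.40714349  0.07      ] 0.07981482597811189
[[ 0.45703509 -0.4082939   0.104     ]
 [ 0.49129265 -0.40618156  0.104     ]] [ 0.47416387 -0.40723773  0.104     ]
now [ 0.4788 -0.4037  0.2203] phi 0.066 q7 1.88 t 20.0 F [ 1.1 -0.3  0.5] grip 0.0429
5 rows of [2.885, -0.052, 0.012, -0.0, -0.0, -0.0]
```

```bash
python3 -m creep '[[3,-0.1,0,-0.007,0,0],[3,-0.1,0,0,0,0],[3,0,0,0,0,0],[2.5,0,0,0,0,0],[1.8,0,0,0,0,0],[1,0,0,0,0,0],[0.1,0,0,0,0,0],[0,0,0,0,0,0]]'; python3 shot.py w11; python3 plan.py 0.478 -0.4068 0.076 0.073 1
```

```text
time_s: 20.8
tool_pos: [0.4803, -0.4065, 0.0786]
tool_rot: [-0.026, 0.706, 0.026, 0.707]
force: [-0.3, -0.7, 0.5]
grip_width: 0.0427
now [ 0.4804 -0.4068  0.079 ] phi 0.073 q7 1.78 t 20.85 F [-0.9 -0.4 -0.9] grip 0.0428
1 rows of [0.297, 0.018, -0.242, -0.0, 0.002, 0.002]
```

View pics/w11.png

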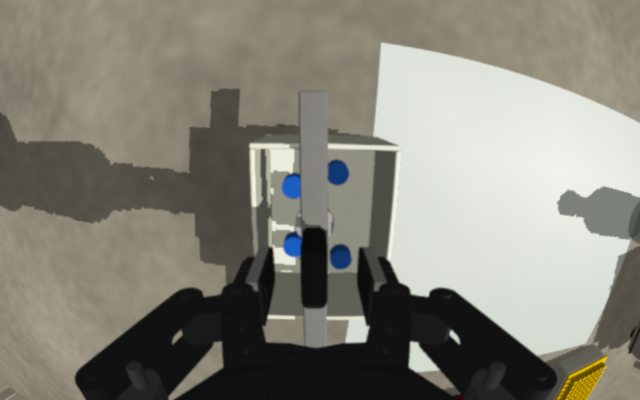

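```bash
python3 held.py 91 -0.009
```

```text
x 0.009 cap end tool z -0.0855671684834314
x 0.0009999999999999992 cap end tool z -0.08497862340758602
```

```bash
python3 -m creep '[[0.2,0,-0.24,0,0,0],[0,0,0,0,0,0]]'; python3 -m creep '[[0,0,0,0,0,0],[0,0,0,0,0,0],[0,0,0,0,0,0],[0,0,0,0,0,0],[0,0,0,0,0,0]]' 0 80; python3 -m creep '[[-0.5,0,0,0,0,0],[-2,0,0,0,0,0],[-3,0,0,0,0,0],[-4,0,0,0,0,0],[-5,0,0,0,0,0],[-5,0,0,0,0,0],[-5,0,0,0,0,0],[-2,0,0,0,0,0],[0,0,0,0,0,0]]';python3 shot.py w12; python3 plan.py 0.57 0.2204 0.344 0.274 18
```

```text
time_s: 21.05
tool_pos: [0.4769, -0.4073, 0.0763]
tool_rot: [-0.026, 0.706, 0.025, 0.707]
force: [0.3, -0.5, -0.0]
grip_width: 0.0425
time_s: 21.55
tool_pos: [0.4773, -0.407, 0.0762]
tool_rot: [-0.026, 0.706, 0.025, 0.707]
force: [-1.7, -0.6, 3.1]
grip_width: 0.0107
time_s: 22.45
tool_pos: [0.4786, -0.4067, 0.3447]
tool_rot: [-0.027, 0.705, 0.024, 0.709]
force: [0.6, -0.1, -1.7]
grip_width: 0.0106
now [ 0.4774 -0.4066  0.3417] phi 0.073 q7 1.96 t 22.5 F [ 0.2  0.9 -2.1] grip 0.0107
18 rows of [-0.015, 3.354, 1.091, -0.011, 0.0, 0.0]
```

View pics/w12.png

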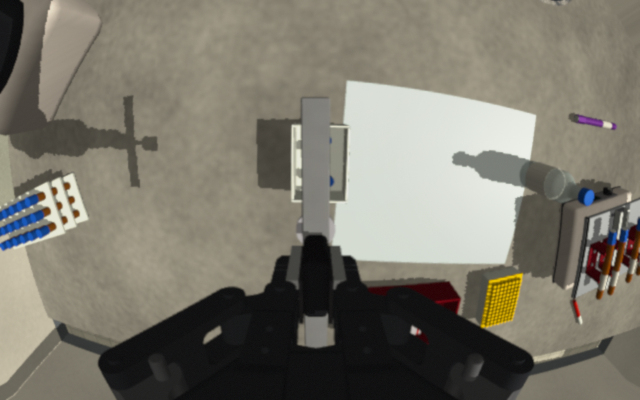

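```bash
python3 held.py 97 -0.0065; python3 -m creep '[[0,3.35,1.09,-0.011,0,0],[0,3.35,1.09,-0.011,0,0],[0,3.35,1.09,-0.011,0,0],[0,3.35,1.09,-0.011,0,0],[0,3.35,1.09,-0.011,0,0],[0,3.35,1.09,-0.011,0,0],[0,3.35,1.09,-0.011,0,0],[0,3.35,1.09,-0.011,0,0],[0,3.35,1.09,-0.011,0,0]]'; python3 -m creep '[[0,3.35,1.09,-0.011,0,0],[0,3.35,1.09,-0.011,0,0],[0,3.35,1.09,-0.011,0,0],[0,3.35,1.09,-0.011,0,0],[0,3.35,1.09,-0.011,0,0],[0,3.35,1.09,-0.011,0,0],[0,3.35,1.09,-0.011,0,0],[0,3.35,1.09,-0.011,0,0],[0,3.35,1.09,-0.011,0,0],[0,0,0,0,0,0],[0,0,0,0,0,0]]';python3 shot.py w13; python3 plan.py 0.57 0.2204 0.21 0.274 5;python3 - <<'E'
from h import *
im=cv2.imread('pics/w13.png');crop(im,200,60,440,300,"w13c",2)
im=read_camera('scene');cv2.imwrite('pics/scene2.png',im);crop(im,320,130,500,345,"s2c",3)
E
```

```text
x 0.0065 cap end tool z -0.08249160187269958
x -0.0015000000000000005 cap end tool z -0.08205868045362567
time_s: 23.4
tool_pos: [0.5382, -0.095, 0.3382]
tool_rot: [-0.06, 0.706, 0.061, 0.703]
force: [0.6, -0.2, -1.0]
grip_width: 0.0105
time_s: 24.5
tool_pos: [0.5696, 0.2197, 0.3382]
tool_rot: [-0.097, 0.702, 0.096, 0.699]
force: [-1.0, -0.4, -2.0]
grip_width: 0.0106
now [0.5703 0.2184 0.3385] phi 0.271 q7 1.05 t 24.55 F [ 0.1  0.6 -1.2] grip 0.0107
5 rows of [2.57, 0.042, 0.01, -0.001, -0.001, 0.0]
```

View pics/w13c.png

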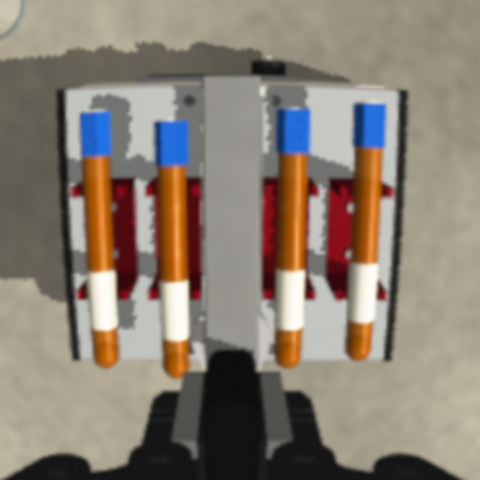

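View pics/s2c.png

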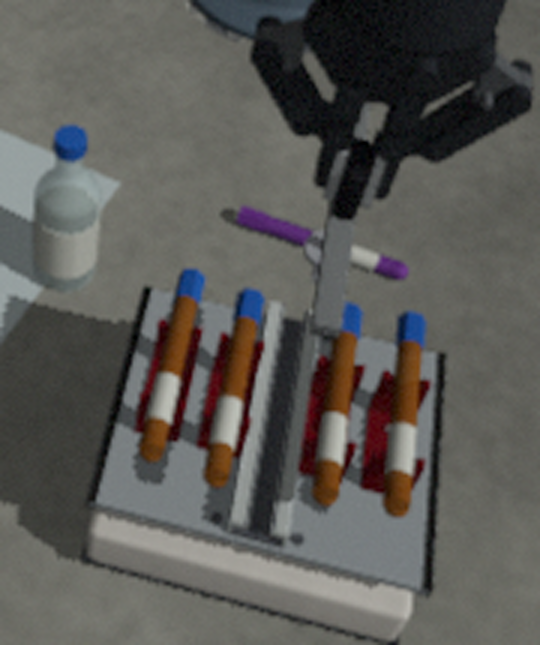

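The view is symmetric: the bar covers the slot and all four tubes are visible on either side. I'll work out the lateral and yaw offset relative to the bar.

```bash
cat > rel.py <<'E'
from h import *
import sys,json
n=sys.argv[1];zt=float(sys.argv[2])  # zt: TCP height
s=dict(tool_pos=np.array([0,0,zt]),tool_rot=R.from_matrix(np.c_[[0,0,-1],[0,1,0],[1,0,0]]).as_quat()) # tool z -> world x, y->y
if len(sys.argv)>3:
    q=json.load(open(f'pics/{n}.json'));M=R.from_quat(q["tool_rot"]).as_matrix();a=np.arctan2(M[1,2],M[0,2]);s["tool_rot"]=(R.from_euler('z',-a)*R.from_matrix(M)).as_quat()
im=cv2.imread(f'pics/{n}.png');m=masks(im);mm=m["amber"]|m["blue"]
ys,xs=np.nonzero(mm);P=onz("wrist",np.c_[xs,ys],.144,s)[:,:2]
L=[]
for y0,sg in((.075,1),(.033,1),(-.033,1),(-.075,1)):
    k=(abs(P[:,1]-y0)<.014)&(abs(P[:,0])<.1)
    if k.sum()<200: print(y0,"few");continue
    q=P[k];c=q.mean(0);w=np.linalg.eigh(np.cov((q-c).T))[1][:,1];w*=np.sign(w[0]);t=(q-c)@w
    mid=c+w*(t.max()+t.min())/2;L.append((y0,mid,np.arctan2(w[1],w[0])));print(y0,np.round(mid,4),round(L[-1][2],4),round(np.ptp(t),3))
yaw=np.median([l[2] for l in L]);print("slot y rel tool (mean)",np.mean([l[1][1]-l[0]-np.tan(yaw)*l[1][0] for l in L]),"yaw",yaw, "mean",np.mean([l[2] for l in L]))
r=masks(im)["red"];ys,xs=np.nonzero(r);Q=onz("wrist",np.c_[xs,ys],.144,s)[:,:2];k=(abs(Q[:,1])<.1)&(abs(Q[:,0])<.06);print("rails x extents",np.percentile(Q[k][:,0],[0.5,2,98,99.5]))
E
python3 rel.py w13 .3385; python3 rel.py w13 .3385 1
```

```text
0.075 [-0.0039  0.0754] 0.0012 0.148
0.033 [0.0007 0.0333] -0.0019 0.149
-0.033 [ 0.0069 -0.0325] -0.003 0.149
-0.075 [ 0.0011 -0.0743] -0.0027 0.149
slot y rel tool (mean) 0.00047501682363076643 yaw -0.0022808537210035965 mean -0.0015852066271745588
rails x extents [-0.03549518 -0.03438779  0.03128457  0.03142973]
0.075 [-0.0047  0.0752] 0.0004 0.148
0.033 [-0.0001  0.0331] -0.0023 0.148
-0.033 [ 0.0061 -0.0327] -0.0027 0.149
-0.075 [ 0.0003 -0.0745] -0.0019 0.149
slot y rel tool (mean) 0.00029432514619789755 yaw -0.0020576538797967246 mean -0.0015896546006964572
rails x extents [-0.0361821  -0.03507317  0.03054009  0.03072145]
```

```bash
python3 -m creep '[[3,0.04,-0.1,0,0,0],[3,0,0,0,0,0],[3,0,0,0,0,0],[2.5,0,0,0,0,0],[1.5,0,0,0,0,0],[0.7,0,0,0,0,0],[0,0,0,0,0,0],[0,0,0,0,0,0]]';python3 shot.py w14; python3 plan.py 0.57 0.2204 0.1695 0.274 5;python3 rel.py w14 .2015;python3 rel.py w14 .2015 1; python3 - <<'E'
from h import *
im=cv2.imread('pics/w14.png');crop(im,160,60,480,300,"w14c",2)
im=read_camera('scene');cv2.imwrite('pics/scene3.png',im);crop(im,340,180,480,345,"s3c",4)
E
```

```text
time_s: 25.4
tool_pos: [0.5704, 0.2197, 0.2048]
tool_rot: [-0.095, 0.7, 0.095, 0.701]
force: [-0.0, -0.0, -0.2]
grip_width: 0.0106
now [0.5704 0.2199 0.205 ] phi 0.27 q7 0.96 t 25.45 F [ 0.3 -0.5 -1. ] grip 0.0105
5 rows of [0.71, 0.012, -0.006, -0.001, 0.001, 0.0]
0.075 [-0.0105  0.0741] 0.0044 0.139
0.033 [-0.0113  0.0325] 0.0012 0.129
-0.033 [-0.024  -0.0319] 0.0012 0.091
-0.075 [-0.0085 -0.0733] 0.0031 0.133
slot y rel tool (mean) 0.0003850917624465865 yaw 0.002156279150068322 mean 0.0024718027371492123
rails x extents [-0.04101689 -0.03986413  0.02670534  0.02875885]
0.075 [-0.0103  0.0741] 0.0053 0.139
0.033 [-0.0112  0.0325] 0.0015 0.129
-0.033 [-0.0238 -0.0319] 0.0008 0.091
-0.075 [-0.0083 -0.0733] 0.0023 0.133
slot y rel tool (mean) 0.00038312431329632626 yaw 0.0019067367054643575 mean 0.0024720482923395195
rails x extents [-0.04090264 -0.03975006  0.02686587  0.02892185]
```

View pics/w14c.png

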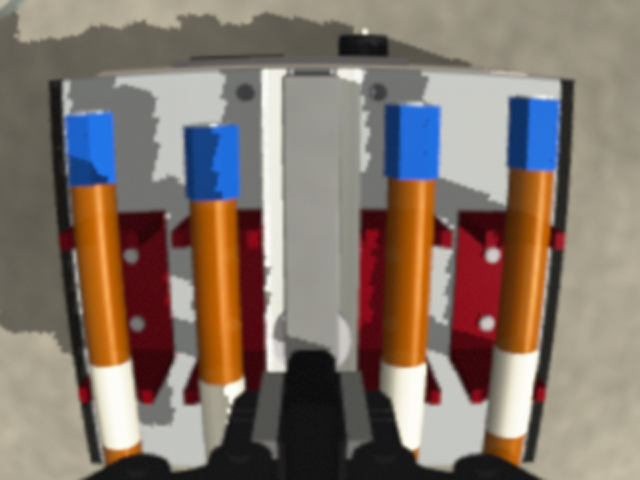

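View pics/s3c.png

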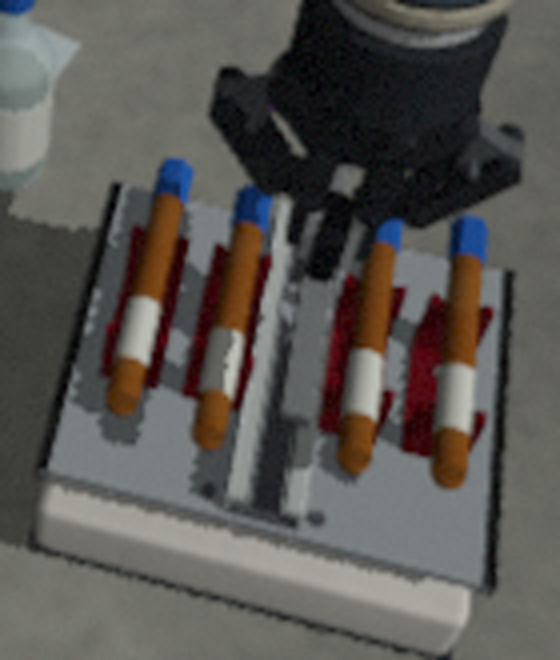

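The bar is centred on the profile: bar 285–340 against profile 265–360 in the crop. I'll insert with force checks.

```bash
python3 -m creep '[[1,0.04,-0.05,0,0,0],[0.6,0,0,0,0,0],[0.4,0,0,0,0,0],[0.2,0,0,0,0,0],[0.2,0,0,0,0,0],[0,0,0,0,0,0]]'; python3 -m creep '[[0.3,0,0,0,0,0],[0.3,0,0,0,0,0],[0,0,0,0,0,0]]'
```

```text
time_s: 26.1
tool_pos: [0.5691, 0.2196, 0.1794]
tool_rot: [-0.095, 0.701, 0.095, 0.701]
force: [-0.2, -0.3, -0.9]
grip_width: 0.0104
time_s: 26.4
tool_pos: [0.5689, 0.2194, 0.1731]
tool_rot: [-0.096, 0.701, 0.095, 0.701]
force: [-0.1, 0.5, -1.3]
grip_width: 0.0107
```

```bash
python3 -m creep '[[0.2,0,0,0,0,0],[0.1,0,0,0,0,0],[0,0,0,0,0,0]]'; python3 -m creep '[[0.1,0,0,0,0,0],[0,0,0,0,0,0]]';python3 shot.py w15; python3 -c "
from h import *
im=read_camera('scene');crop(im,340,180,480,345,'s4c',4)"
```

```text
time_s: 26.7
tool_pos: [0.5691, 0.2196, 0.1705]
tool_rot: [-0.095, 0.701, 0.095, 0.701]
force: [-0.9, -0.6, -0.7]
grip_width: 0.0104
time_s: 26.9
tool_pos: [0.5691, 0.2196, 0.1695]
tool_rot: [-0.095, 0.701, 0.095, 0.701]
force: [-0.9, -0.2, -1.5]
grip_width: 0.0104
```

View pics/s4c.png

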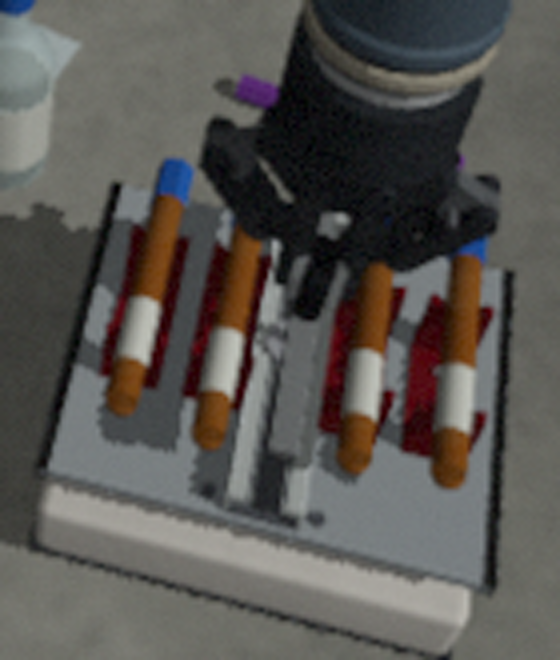

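View pics/w15.png

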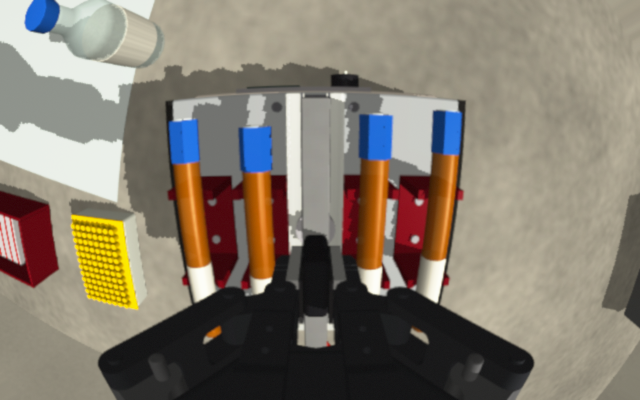

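```bash
python3 -m creep '[[0.1,0,0,0,0,0],[0,0,0,0,0,0]]';python3 -m creep '[[0.05,0,0,0,0,0],[0,0,0,0,0,0]]'
```

```text
time_s: 27.2
tool_pos: [0.5693, 0.2198, 0.1693]
tool_rot: [-0.095, 0.7, 0.095, 0.701]
force: [-1.5, -1.4, 3.6]
grip_width: 0.0107
time_s: 27.4
tool_pos: [0.5694, 0.2198, 0.1692]
tool_rot: [-0.096, 0.7, 0.095, 0.701]
force: [-1.4, -1.5, 6.8]
grip_width: 0.0111
```

```bash
python3 -m creep '[[-0.12,0,0,0,0,0],[0,0,0,0.08,0,0],[0,0,0,0.12,0,0],[0,0,0,0.12,0,0]]';python3 -m creep '[[0,0,0,0.12,0,0],[0,0,0,0.12,0,0],[0,0,0,0.12,0,0],[0,0,0,0,0,0]]'
```

```text
time_s: 27.8
tool_pos: [0.5688, 0.2199, 0.1693]
tool_rot: [0.019, 0.707, -0.019, 0.707]
force: [-0.7, 0.2, -0.2]
grip_width: 0.0105
time_s: 28.2
tool_pos: [0.569, 0.2198, 0.1692]
tool_rot: [0.143, 0.692, -0.144, 0.693]
force: [0.2, 0.2, 0.7]
grip_width: 0.0107
```

Forces stay near zero, so the turn is free. I've done 0.68 rad and 0.89 remains.

```bash
python3 -m creep '[[0,0,0,0.13,0,0],[0,0,0,0.13,0,0],[0,0,0,0.13,0,0],[0,0,0,0.13,0,0],[0,0,0,0.13,0,0],[0,0,0,0.13,0,0],[0,0,0,0.08,0,0],[0,0,0,0.03,0,0],[0,0,0,0,0,0]]';python3 plan.py 0.569 0.2198 0.169 -1.297 1;python3 shot.py w16; python3 -c "
from h import *
im=read_camera('scene');cv2.imwrite('pics/scene5.png',im);crop(im,340,180,480,345,'s5c',4)"
```

```text
time_s: 29.1
tool_pos: [0.5692, 0.2199, 0.1693]
tool_rot: [0.427, 0.563, -0.427, 0.564]
force: [-0.2, 0.4, -0.6]
grip_width: 0.0105
now [0.5692 0.2199 0.1693] phi -1.297 q7 -0.44 t 29.1 F [-0.2  0.4 -0.6] grip 0.0105
1 rows of [0.026, -0.021, 0.004, -0.0, 0.0, -0.001]
```

View pics/w16.png

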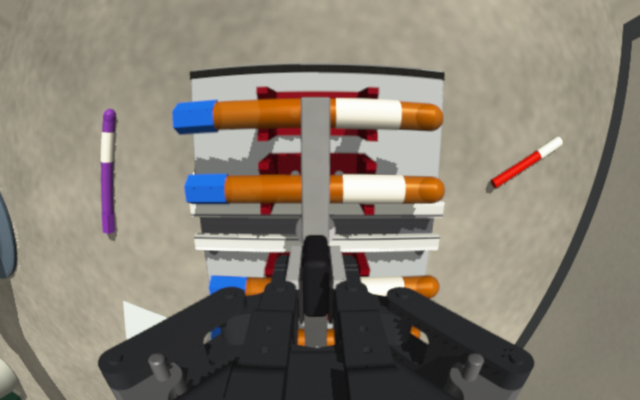

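View pics/s5c.png

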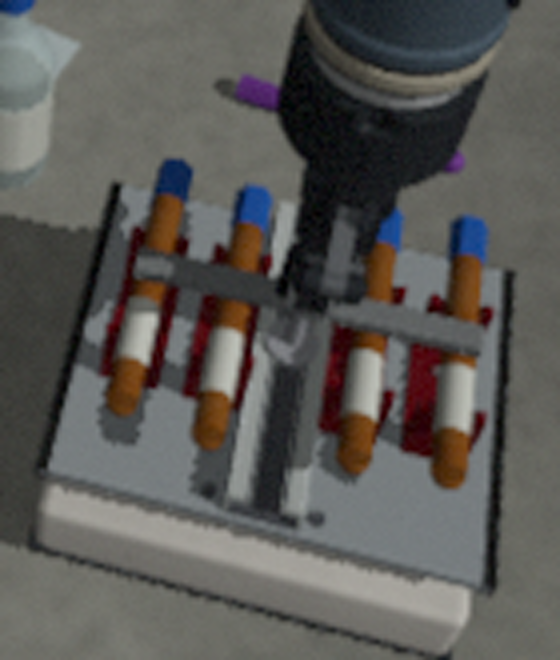

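The bar lies across all four tubes. I'll settle it, release, retreat straight up and check.

```bash
python3 -m creep '[[0.08,0,0,0,0,0],[0,0,0,0,0,0]]'; python3 -m creep '[[0,0,0,0,0,0],[0,0,0,0,0,0],[0,0,0,0,0,0],[0,0,0,0,0,0]]' 0.4; python3 -m creep '[[-0.5,0,0,0,0,0],[-1.5,0,0,0,0,0],[-3,0,0,0,0,0],[-4,0,0,0,0,0],[-4,0,0,0,0,0],[-2,0,0,0,0,0],[0,0,0,0,0,0]]'; python3 shot.py w17; python3 plan.py 0.57 -0.1 0.32 -1.297 8
```

```text
time_s: 29.4
tool_pos: [0.5692, 0.2199, 0.1692]
tool_rot: [0.428, 0.563, -0.427, 0.563]
force: [-0.7, 0.2, 4.4]
grip_width: 0.0109
time_s: 29.8
tool_pos: [0.5691, 0.2194, 0.1682]
tool_rot: [0.428, 0.563, -0.428, 0.563]
force: [0.4, 0.2, 0.4]
grip_width: 0.0342
time_s: 30.5
tool_pos: [0.5704, 0.2212, 0.3239]
tool_rot: [0.43, 0.561, -0.425, 0.565]
force: [0.1, 0.4, -0.2]
grip_width: 0.0337
now [0.5696 0.2204 0.3212] phi -1.299 q7 -0.36 t 30.55 F [ 0.1  0.  -0.7] grip 0.0341
8 rows of [0.012, -1.073, 3.859, -0.0, 0.0, -0.001]
```

View pics/w17.png

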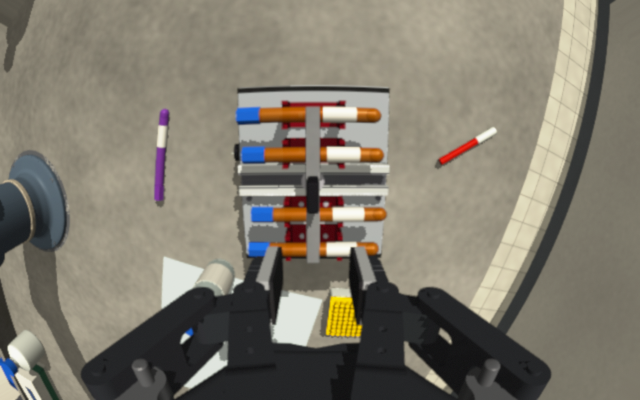

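The bar is at x≈313, square across all four tubes. I'll move clear for a final check.

```bash
python3 -m creep '[[0,-1.07,3.86,0,0,0],[0,-1.07,3.86,0,0,0],[0,-1.07,3.86,0,0,0],[0,-1.07,3.86,0,0,0],[0,-1.07,3.86,0,0,0],[0,-1.07,3.86,0,0,0],[0,-1.07,3.86,0,0,0],[0,-1.07,3.86,0,0,0],[0,0,0,0,0,0],[0,0,0,0,0,0]]'; python3 - <<'E'
from h import *
im=read_camera('top');cv2.imwrite('pics/top9.png',im);crop(im,140,130,265,245,'rk9',6)
im2=read_camera('scene');cv2.imwrite('pics/scene9.png',im2);crop(im2,340,180,480,345,'s9c',4)
E
```

```text
time_s: 31.55
tool_pos: [0.5685, -0.1019, 0.3174]
tool_rot: [0.428, 0.563, -0.429, 0.562]
force: [-0.8, 1.4, -0.2]
grip_width: 0.0344
```

View pics/rk9.png

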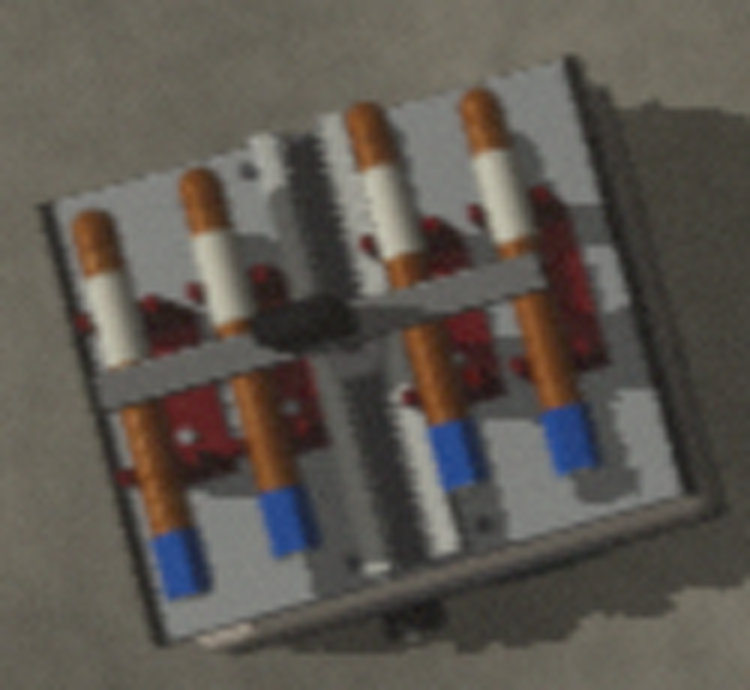

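View pics/s9c.png

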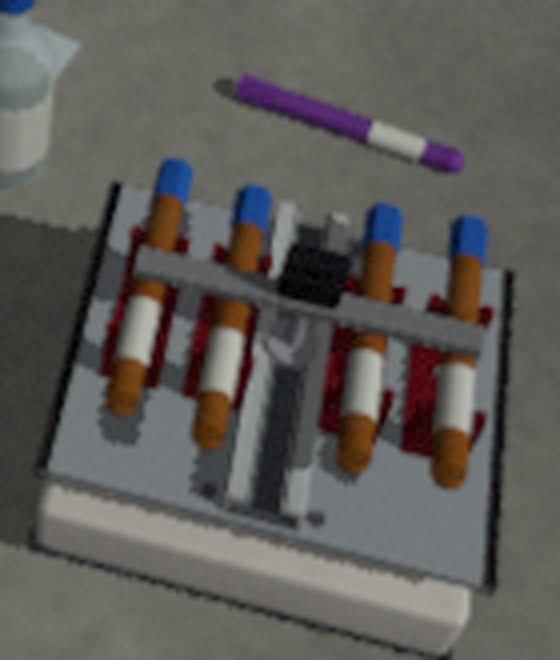

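View pics/scene9.png

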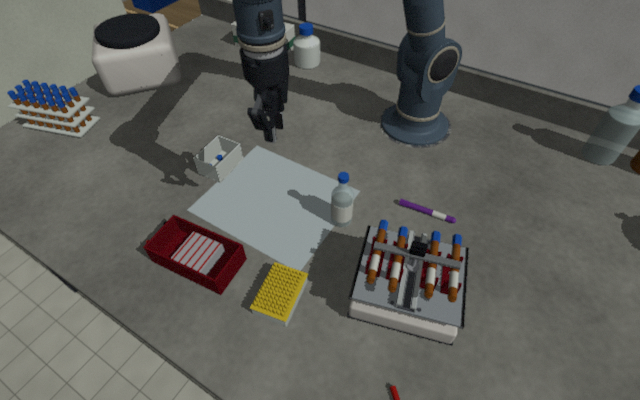

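The final views show all four tubes cradled with their caps on the panel side and the bar over all four. The bottle, tip rack and gel tank look unmoved. One numeric check first.

```bash
python3 - <<'E'
from h import *
b=onz("top",np.array([[103,390],[543,270]])/6+[140,130]-.4,.163);d=b[0]-b[1];print("bar yaw-rocker-90:",np.arctan2(d[1],d[0])-.2738-np.pi/2,np.linalg.norm(d),b.mean(0))
C=np.array([.5700,.2204]);ex=np.array([np.cos(.2738),np.sin(.2738)]);ey=np.array([-ex[1],ex[0]])
print("bar mid in rocker",(b.mean(0)[:2]-C)@np.c_[ex,ey])
for n in("top","scene"):
  im=cv2.imread(f"pics/{n}9.png");m=masks(im);ys,xs=np.nonzero(m["amber"]|m["blue"]);P=(onz(n,np.c_[xs,ys],.144)[:,:2]-C)@np.c_[ex,ey]
  for y in(.075,.033,-.033,-.075):
    k=(abs(P[:,1]-y)<.013)&(abs(P[:,0])<.09);q=P[k];w=np.polyfit(q[:,0],q[:,1],1);print(n,y,"x mid",round((q[:,0].min()+q[:,0].max())/2,4),"y",round(w[1],4),"yaw",round(w[0],3))
a,b0=cv2.imread("pics/top0.png"),cv2.imread("pics/top9.png")
for nm,(x0,y0,x1,y1) in dict(bottle=(282,220,308,246),rack=(275,100,325,162),tank=(340,90,435,148)).items(): print(nm,cv2.absdiff(a,b0)[y0:y1,x0:x1].mean())
E
```

```text
bar yaw-rocker-90: -0.01102155960547524 0.1644682464610445 [0.5690534  0.21742475 0.163     ]
bar mid in rocker [-0.00171582 -0.00260847]
top 0.075 x mid -0.0053 y 0.0767 yaw -0.003
top 0.033 x mid 0.0001 y 0.0346 yaw -0.004
top -0.033 x mid 0.0067 y -0.0316 yaw -0.003
top -0.075 x mid -0.0 y -0.0738 yaw -0.003
scene 0.075 x mid -0.0068 y 0.0759 yaw -0.0
scene 0.033 x mid -0.0027 y 0.0338 yaw 0.0
scene -0.033 x mid 0.0043 y -0.0322 yaw 0.001
scene -0.075 x mid -0.0018 y -0.0747 yaw 0.005
bottle 11.902859960552268
rack 11.409139784946236
tank 28.207864488808227
```

```bash
python3 - <<'E'
from h import *
for f in("top0","top9","scene0","scene9"):
    m=masks(cv2.imread(f"pics/{f}.png"))
    t=f[0]=='t'; w=(280,215,312,250) if t else(330,165,356,188)
    for a,c,_ in blobs(m["blue"]): 
        if w[0]<c[0]<w[2] and w[1]<c[1]<w[3]: print(f,"cap",a,c)
    for a,c,_ in blobs(m["red"],800): print(f,"tank",a,c)
    im=cv2.imread(f"pics/{f}.png");h=cv2.cvtColor(im,cv2.COLOR_BGR2HSV)
    for a,c,_ in blobs(cv2.morphologyEx(((h[...,0]>20)&(h[...,0]<32)&(h[...,1]>150)&(h[...,2]>60)).astype(np.uint8),cv2.MORPH_CLOSE,np.ones((5,5))),300): print(f,"rack",a,c)
E
```

```text
top0 cap 86 [295.41860465 232.47674419]
top0 tank 1261 [394.7850912  117.17842982]
top0 rack 1499 [298.88258839 131.03268846]
top9 cap 87 [295.44827586 232.47126437]
top9 rack 1502 [298.88015979 131.03728362]
scene0 cap 96 [343.34375 177.125  ]
scene0 tank 3071 [194.25008141 253.31520677]
scene0 rack 1935 [278.71937984 291.3498708 ]
scene9 cap 98 [343.24489796 177.13265306]
scene9 tank 3134 [194.54243778 253.41512444]
scene9 rack 1933 [278.75116399 291.3621314 ]
```

Nothing that was to be left alone has moved. I'm handing in.

```bash
python3 -c "
from station import *
print(sign_off())"
```

```text
the job is handed in; nothing more can be done
None
```

The rocker is ready for its run and I handed the job in at about 32 s of the 70 s allowed; sign-off reports no verdict.

- **Tubes:** tube_b went into the empty V-holder at rocker y = -75 mm and tube_a into the one at +33 mm. Both were lowered to light contact before release, with their caps on the control-panel side. I lifted tube_b once, set it back down and regrasped it deeper, because the grip width read 14 mm on a 16 mm tube. It read the same afterwards, so that appears to be a gripper offset.
- **Hold-down:** the T-foot went into the slot without resistance and the collar seated at about 7 N. The quarter turn met almost no force. I then settled it lightly, let go and backed straight off.
- **Last checks:**
  - **Tubes:** they lie along the notches to within 0.005 rad. The top and scene cameras put them 0–3 mm from midway between the rails.
  - **Bar:** it spans all four tubes. It measures about 0.01 rad off square and within about 3 mm of centre, close to what the cameras can resolve.
  - **Other objects:** the bottle and tip rack images match the start to within 0.1 px, and the gel tank's to within about 0.3 px in the scene view. The arm or its shadow spoiled the gel tank check in the top view.
- **Disagreement:** the views differed by 1–3 mm on where the rails' midpoint lies along the tubes. I judged that small enough not to move the tubes again.

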